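# Shut the pastry warmer's vent flap with the hook pole

### The arm

A 6-joint arm with a two-finger parallel gripper is mounted at the origin on the work surface. World frame = base frame: x ahead of the robot, y to its left, z up, the work surface at z = 0. Lengths are in m, angles in rad, forces in N, time in s.
With the tool pointing down it reaches from about 0.375 to 0.975 m from the base axis. Payload 3.8 kg.
Tool frame: the origin (TCP) lies on the centre line of the jaws, within the pads' length; the fingertips stand 8 mm ahead of it and the grasp point (between the pads) lies 11 mm behind it; z points along the fingers, y is the direction in which the jaws open and shut (so a half turn about z gives the same grasp; the last joint's range is limited). The gripper opens to 85 mm and grips with 20 to 120 N. Pads are 22 mm wide; open, the fingers measure 114 mm over their backs; the gripper's body (76 mm by 85 mm) begins 54 mm behind the grasp point. The pads swing forward as they close: fully open they stand 13 mm farther back than shut.
Start: joints at [-1.335, 0.264, 1.604, -0, 1.274, -0.037], TCP at [0.182, -0.65, 0.239] pointing down, gripper open.
Joint ranges: [-2.63, 2.63], [-0.94, 2.18], [0.31, 2.57], [-1.31, 4.45], [0, 2.66], [-2.55, 2.55]. Speed limits (rad/s): [2.57, 2.57, 3.14, 3.14, 3.14, 3.14].

### API

Orientations are given as a rotation vector (axis times angle).
In Python, from workcell import bot gives the robot as it stands.
- The arm moves only by the tool arm_command, never from a script. Its arguments are lists of equal length, an entry for each row: "slide": the shift along the tool's x, y, z in m, a list of three; "angular": the turn, a rotation vector about the tool's x, y, z in degrees, a list of three; "hand": the finger opening in m, from 0 to 0.0854. A call has exactly 8 rows; each row shifts and turns the pose as measured when the row begins, along the tool's axes as they then stand; what a row does not reach is not made up. A row lasts 1/10 s, in which the tool goes at most 50 mm and 8.59 degrees, less where a joint would pass 70% of its speed; a pose out of reach is approached as far as the arm can. A call is refused whole if a number of a shift passes 0.05 or a number of a turn 8.59, either way. A call with a gripper value outside its range is refused whole. The fingers move at their own pace and stop on an object; "squeeze" is the grip in N (left out, the last holds). Time passes only in rows, so rows that do not move let the fingers close, or fill a call up. It gives the time, the measured TCP pose, the force and the opening at its end, in the units of the state.
- bot.read_state(): the state, without advancing time (a new reading comes with each control period).
- bot.read_camera(name): name is "scene" or "side" or "wrist"; returns the picture (400x640x3 uint8, red, green, blue); there is no depth.
- bot.get_calibration(name): a dict with "fx", "fy", "cx", "cy" (pixels), "R" (3x3) and "t" (3): a world point X has camera coordinates R X + t. Camera axes: x right, y down, z forward; pixel columns grow to the right and rows downward; lengths in m; the calibration is good to about 2 mm. A picture is of the moment at which its call begins: read the wrist's pose just before it. get_calibration takes no time and is no camera call; for the wrist camera it gives the pose at the moment of the call.
- bot.finish_job(): hands the job in, once; it reports no verdict.
The state is a dict: "time": time; "q": joint angles; "joint_vel": joint speeds; "joint_torque": joint torques, N m; "tool_pos": TCP position; "tcp_rot": TCP orientation; "wrist_force": force on the tool from outside, world axes, zero at the start; "torque": the same for the moment, N m; "width": opening from 0.0 (shut) to 1.0 (fully open).
Only numpy, scipy, OpenCV 4.12 (cv2) and the standard library are available. Lean on these libraries where they do the work, as an engineer would, in place of code of your own. Each camera call takes 0.05 s, during which the arm holds its last target.

### The job

Take the hook pole from its wooden holder, hook its yellow prong down through the red eye on the pastry warmer's tilted-back vent flap, and pull the flap fully shut until the ball catch holds it. The warmer is hot, so touch it with nothing but the pole and never force it; then unhook and lay the pole back in both saddles of its holder, hook end forward as it was, and leave the other things on the counter undisturbed.

Things in the scene. Friction and masses are not known exactly. Their poses are not given: they have to be found in the camera images.
- case: Pastry warmer, fixed, hot, delicate (20 N at most): glass on a black base, 220 wide (y), 190 deep (x), 238 high. Origin on the counter below the flap's hinge line, at the middle of its front; x points to its rear (away from the robot), z up. A fixed pane closes the front up to 110; above it the flap closes the front and the forward part of the roof.
- flap_edge (a point): Middle of the upper edge of the flap's front pane; moves with the flap. The flap is an L of clear panes in an aluminium frame: front pane 184 wide, 120 high, 8 thick; top pane reaching 95 to the rear from its top. Hinged along y at its lower edge, 115 above the case's origin; this point is 120 from the hinge.
- eye_root (a point): Where the red eye's stem meets the front pane's mid-plane, 116 from the hinge. The eye, rigid on the flap, stands forward square to the pane: a flat oval ring of 6 thick wire, hole 22 (square to the pane) x 34 (across), open upward when the flap is shut. The hole's middle is 28 to 58 out from here (any value): the bolt's setting varies and is not measured.
- flap (a joint): Flap tilt, rad: 0 = shut (front pane upright, hard stop), positive = top edge tilted to the rear about the hinge; starts 0.55 to 0.72. A stiff hinge keeps it where left; moving it takes 3 to 5 N at the eye to close, 1.5 N to tilt further. From 0.15 rad a sprung ball catch resists with some 3 to 7 N more, snaps past near 0.03 rad and holds the flap at the stop.
- pole_center (a point): Loose hook pole, about 180 g: middle of its black handle, 180 long (x), 22 wide, 24 high, the place to grasp. x points to the hook end. A 12 thick shaft runs on to 220 ahead of here; there an 8 thick round-ended yellow prong turns square down, ending 50 below the handle's middle line. Pressing the tip with more than a few N turns the pole in the fingers: grip firmly.
- pole_tip (a point): Lowest end of the yellow prong, 220 ahead of and 50 below the handle's middle (in the pole's frame).
- holder: Fixed brown wooden pole holder, base 190 x 100; origin on the counter under its middle, x along the pole to the hook end. Two U saddles at x = -65 and +65, 16 thick: floors 60 up, slot 30 wide, walls to 82, flared above to 97; open between for the fingers. The handle lies on both floors, its middle line 72 up and within 10 of the middle along x, prong hanging beyond the front.
- caddy: Clear sachet caddy, fixed, 200 x 130 x 60 high, origin under its middle; stands where the holder does not (left or right).
- mug_a: White mug, left side, 90 high: leave alone. Origin under its middle.
- mug_b: White mug, right side, 90 high: leave alone. Origin under its middle.
- jam: Amber jar with red cap, 56 across, 70 high, in front of the warmer: leave alone. Origin under its middle.
- honey: Amber jar with brass cap, 56 across, 70 high: leave alone. Origin under its middle.
- bowl: Blue bowl, 120 across, 50 high: leave alone. Origin under its middle.
- glass_cup: Glass, 64 across, 100 high: leave alone. Origin under its middle.
- salt: Clear shaker with steel cap, 44 across, 80 high: leave alone. Origin under its middle.
Things that resemble listed ones, but are neither listed nor needed, are in the scene too. Several things look just like the holder: the one meant starts farthest to the robot's right.

How it is judged:
On the way, in this order (a step that is already met when the one before it is completed fails the run):
1. the pole is lifted out of its holder and its prong brought to the eye (within 85 mm of the flap's upper edge) (z of pole_center in the frame of holder above 0.12 m and distance between pole_tip and flap_edge below 0.085 m), for 0.1 s.
2. the flap is shut (under 0.03 rad) with the pole (value of joint flap below 0.03 rad), for 0.2 s.
3. the pole is back in the holder (x of pole_center in the frame of holder between -0.03 and 0.03 m and y of pole_center in the frame of holder between -0.012 and 0.012 m and z of pole_center in the frame of holder between 0.062 and 0.08 m and angle between the x axis of pole_center and the x axis of holder, either way round below 0.12 rad and x of pole_tip in the frame of holder above 0.15 m and z of pole_tip in the frame of holder below 0.05 m and linear speed of pole below 0.02 m/s), for 0.2 s.
At the end, for the whole second after the job is handed in: The flap is shut (under 0.03 rad) and held by its catch; the pole lies released and still in both saddles of its holder, hook end forward, prong down: handle middle within 30 mm along and 12 mm across the holder's middle, 62 to 80 mm above the counter, direction within 0.12 rad of the holder's (all of step 3 and value of joint flap below 0.03 rad and contact force between pole and the fingers below 0.1 N); the robot touches nothing.
It fails at once if the pole presses on the hot warmer (case, flap or eye) with more than 20 N (contact force between pole and case above 20 N).
It fails at once if the arm or fingers touch the hot warmer (over 1 N) (contact force between any of the arm, the fingers and case above 1 N).
It fails at once if a mug, jar, bowl, glass or shaker on the counter is moved more than 30 mm or knocked over (distance of any of mug_a, mug_b, jam, honey, bowl, glass_cup, salt from where it was at the start of the episode above 0.03 m or angle between any of mug_a, mug_b, jam, honey, bowl, glass_cup, salt's own z axis and vertical above 0.5 rad).
It also fails if it takes over 67 s, if anything falls off the work surface, if the arm or the gripper's body presses on something with over 40 N, if the wrist force passes 120 N, or if a joint passes its speed limit or range.

## Working session

There is one attempt and no reset: what is moved stays moved. The work goes in short steps, Python scripts to look and compute and a tool call to move; the robot and the scene stay as the last step left them, time stands still between calls to the robot, and variables do not carry over. Pictures are saved under pics/ and viewed, and the job is handed in when it is done.

Besides the shell and the picture viewer there is one more tool, called after "Call:" in YAML: its name, and indented under it one key for each argument. arm_command: Moves the arm, as the interface text tells. Its arguments: {"type":"object","properties":{"slide":{"type":"array","items":{"type":"array","items":{"type":"number"}}},"angular":{"type":"array","items":{"type":"array","items":{"type":"number"}}},"hand":{"type":"array","items":{"type":"number"}},"squeeze":{"type":"number"}},"required":["slide","angular","hand"]}

```bash
ls; mkdir -p pics; python3 - <<'E'
from workcell import bot
import cv2,numpy as np
for n in ["scene","side","wrist"]:
    im=bot.read_camera(n); cv2.imwrite(f"pics/{n}0.png",im[:,:,::-1])
    c=bot.get_calibration(n); print(n,c['fx'],c['fy'],c['cx'],c['cy'],np.round(c['R'],4).tolist(),np.round(c['t'],4).tolist(), 'pos',np.round(-np.array(c['R']).T@np.array(c['t']),3))
print(bot.read_state())
E
```

```text
pics
scene 476.1573147637673 476.1573147637673 322.78019867378646 192.49502412861065 [[0.7918, 0.6106, -0.0133], [0.426, -0.5678, -0.7043], [-0.4376, 0.552, -0.7097]] [-0.396, -0.1016, 2.0674] pos [ 1.262 -0.957  1.39 ]
side 418.43155868347696 418.43155868347696 312.51762327305573 201.8133911724707 [[-0.9898, -0.1426, -0.0054], [-0.0974, 0.703, -0.7045], [0.1043, -0.6968, -0.7097]] [0.5025, 0.1504, 1.6907] pos [0.336 1.144 1.309]
wrist 360.42194587282296 360.42194587282296 314.6433762719724 202.48020416948594 [[0.2699, -0.9629, -0.0011], [-0.9217, -0.2587, 0.289], [-0.2785, -0.077, -0.9573]] [-0.6749, -0.0378, 0.379] pos [ 0.253 -0.63   0.373]
{'time': 0.15, 'q': array([-1.33491529e+00,  2.64582211e-01,  1.60509180e+00, -3.07642964e-05,
        1.27368518e+00, -3.68875074e-02]), 'joint_vel': array([-0.00030656, -0.00038751, -0.00411575,  0.00065302, -0.00050138,
        0.00021673]), 'joint_torque': array([ 5.58821648e-04, -5.15907741e+01, -3.67959094e+01, -4.86956174e-05,
        8.06323194e-03,  8.34598950e-06]), 'tool_pos': array([ 0.18170918, -0.64949771,  0.23822957]), 'tcp_rot': array([-3.11067952e+00, -4.26912226e-01,  3.21422813e-04]), 'wrist_force': array([ 0.08184483, -1.02831914, -0.98467522]), 'torque': array([-0.05516579,  0.05036066, -0.01266409]), 'width': 0.9974407277890177}
```

View pics/scene0.png

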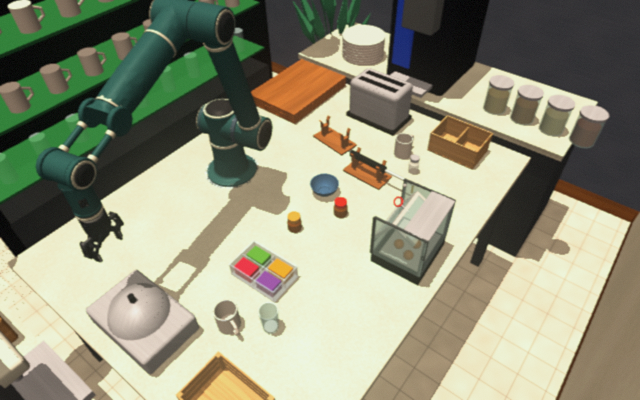

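View pics/side0.png

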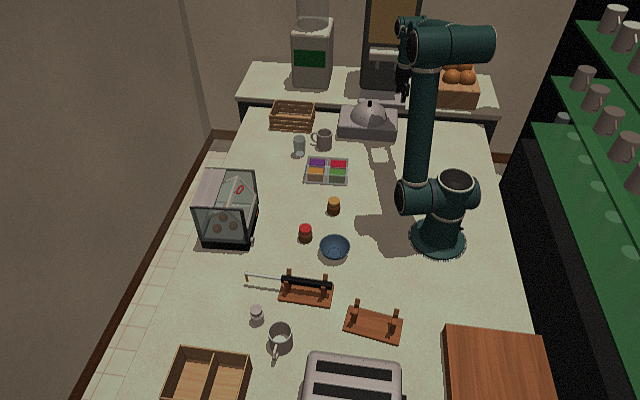

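View pics/wrist0.png

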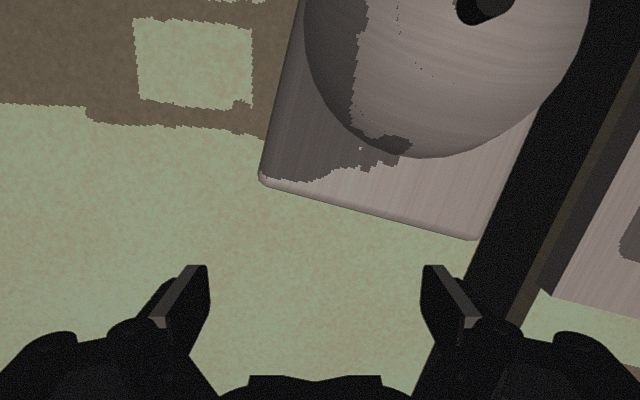

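Two holder candidates: scene (335,137), empty, and scene (367,170), with the pole. The second matches side (305,288), while the empty one is at side (373,322), nearer to the left-side camera. So the one holding the pole has the smaller y, farther to the robot's right. I'll confirm with enlarged crops.

```bash
python3 - <<'E'
import cv2
a=cv2.imread("pics/scene0.png"); cv2.imwrite("pics/sc_crop.png",cv2.resize(a[110:285,300:465],None,fx=3.4,fy=3.4,interpolation=cv2.INTER_CUBIC))
b=cv2.imread("pics/side0.png"); cv2.imwrite("pics/si_crop.png",cv2.resize(b[155:355,185:415],None,fx=3,fy=3,interpolation=cv2.INTER_CUBIC))
E
```

```text
(no output)
```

View pics/sc_crop.png

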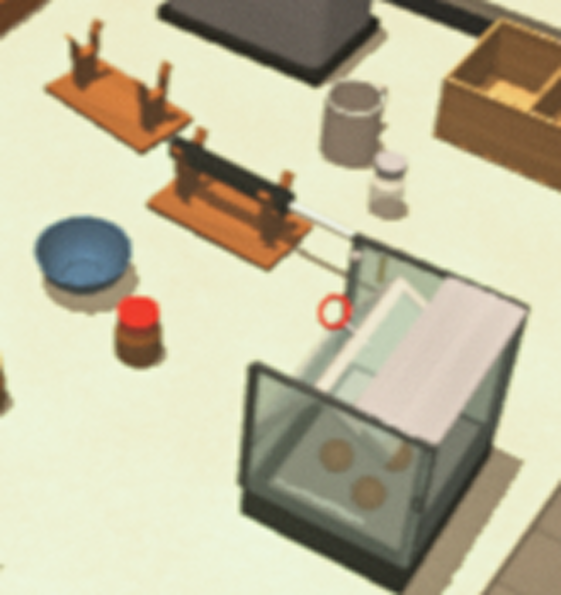

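View pics/si_crop.png

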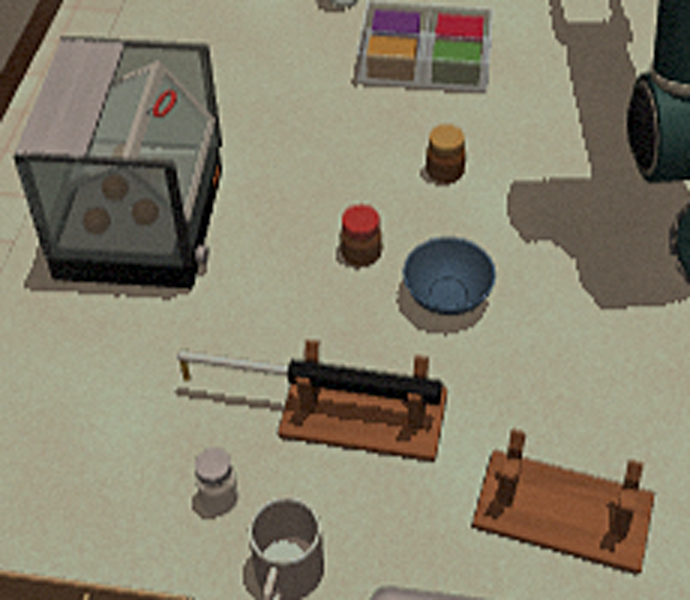

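```bash
cat > h.py <<'E'
import numpy as np, cv2
from workcell import bot
from scipy.optimize import least_squares
from scipy.spatial.transform import Rotation as Ro
C={n:bot.get_calibration(n) for n in ("scene","side")}
def proj(c,X):
    X=np.atleast_2d(X); p=X@np.array(c['R']).T+np.array(c['t'])
    return np.c_[c['fx']*p[:,0]/p[:,2]+c['cx'],c['fy']*p[:,1]/p[:,2]+c['cy']]
def ray(c,uv):
    d=np.array(c['R']).T@np.array([(uv[0]-c['cx'])/c['fx'],(uv[1]-c['cy'])/c['fy'],1]); o=-np.array(c['R']).T@np.array(c['t']); return o,d
def onz(c,uv,z):
    o,d=ray(c,uv); return o+d*(z-o[2])/d[2]
def tri(obs):
    f=lambda X: np.concatenate([(proj(c,X)[0]-uv) for c,uv in obs])
    r=least_squares(f,[0.6,0,0.2]); return r.x, r.fun
def sc(u,v): return np.array([u/3.4+300,v/3.4+110])
def si(u,v): return np.array([u/3+185,v/3+155])
def T2(p): # x,y,yaw
    c,s=np.cos(p[2]),np.sin(p[2]); return lambda P: np.atleast_2d(P)@np.array([[c,s,0],[-s,c,0],[0,0,1]])+np.array([p[0],p[1],0])
E
python3 - <<'E'
from h import *
a=C['scene'];b=C['side']
print('handle side',onz(b,si(290,371),.072),onz(b,si(441,390),.072),'corner',onz(b,si(181,355),.072))
print('handle scene',onz(a,sc(172,148),.072),onz(a,sc(292,200),.072))
print('tip',onz(b,si(186,380),.022))
K=[(a,sc(243,512),(0,-.11,0)),(a,sc(405,590),(.19,-.11,0)),(a,sc(492,447),(.19,.11,0)),(a,sc(253,368),(0,-.11,.238)),(a,sc(436,445),(.19,-.11,.238)),(a,sc(525,308),(.19,.11,.238)),(a,sc(358,237),(0,.11,.238)),
(b,si(178,163),(0,.11,.238)),(b,si(18,157),(.19,.11,.238)),(b,si(208,44),(0,-.11,.238)),(b,si(63,38),(.19,-.11,.238)),(b,si(195,285),(0,.11,0)),(b,si(52,282),(.19,.11,0))]
f=lambda p: np.concatenate([proj(c,T2(p)(X))[0]-uv for c,uv,X in K])
r=least_squares(f,[.7,0,0],loss='soft_l1'); print('case',r.x,np.round(f(r.x).reshape(-1,2),1).tolist())
e,res=tri([(a,sc(335,312)),(b,si(165,104))]); print('eye',e,res)
p=r.x; l=T2([0,0,-p[2]])(e-np.array([p[0],p[1],0]))[0]; print('eye in case',l)
v=np.array([l[0],l[2]-.115]); rr=np.hypot(*v); d=np.sqrt(rr**2-.116**2)
# v=116*(s,c)+d*(-c,s)
ang=np.arctan2(v[0],v[1])+np.arctan2(d,.116); print('d',d,'theta',ang)
for n,(u) in dict(jam=(b,si(361,215),.07),honey=(b,si(446,133),.07),bowl=(b,si(450,270),.05),salt=(b,si(213,460),.08),mug=(b,si(285,525),.09)).items(): print(n,onz(*u).round(3))
E
```

```text
handle side [0.57062529 0.32245318 0.072     ] [0.39214844 0.32390897 0.072     ] corner [0.70331355 0.31819783 0.072     ]
handle scene [0.40077244 0.32347473 0.072     ] [0.57187798 0.33143261 0.072     ]
tip [0.70283026 0.31961963 0.022     ]
case [0.74222066 0.05728527 0.08954243] [[-2.0, 1.1], [-0.9, 1.9], [-1.6, 1.4], [-0.8, -0.8], [-0.1, 0.9], [0.5, -2.4], [-1.9, -2.0], [-1.7, 0.6], [-1.3, 0.7], [-2.1, -0.4], [-1.7, 0.1], [0.1, 1.6], [0.2, 0.7]]
eye [0.77456023 0.06140844 0.23120398] [-0.7343795  -0.13882261 -0.81166968  0.18157285]
eye in case [0.03257872 0.00121476 0.23120398]
d 0.03329770086516794 theta 0.5528739956840824
jam [0.526 0.068 0.07 ]
honey [ 0.432 -0.099  0.07 ]
bowl [0.402 0.128 0.05 ]
salt [0.63  0.454 0.08 ]
mug [0.535 0.524 0.09 ]
```

Both crops confirm it: the pole lies in the holder farther to the right (y≈0.32) with its hook forward. The other holder is empty and farther left. Next is a swing around at safe height to look down on it with the wrist camera.

```bash
cat >> h.py <<'E'
def Rdown(yaw,pitch=0):
    c,s=np.cos(yaw),np.sin(yaw); R=np.array([[c,s,0],[s,-c,0],[0,0,-1.]])
    return R
def plan(pos,R,n,polar=False,st=None):
    st=st or bot.read_state(); p0=np.array(st['tool_pos']);R0=Ro.from_rotvec(st['tcp_rot']).as_matrix()
    pos=np.array(pos)
    if polar:
        def P(f):
            r0,r1=np.hypot(*p0[:2]),np.hypot(*pos[:2]);a0,a1=np.arctan2(p0[1],p0[0]),np.arctan2(pos[1],pos[0])
            r=r0+f*(r1-r0);a=a0+f*(a1-a0);return np.array([r*np.cos(a),r*np.sin(a),p0[2]+min(1,3*f)*(pos[2]-p0[2])])
    else: P=lambda f:p0+f*(pos-p0)
    dR=Ro.from_matrix(R0.T@R).as_rotvec()
    if polar: # force sense
        pass
    S=[];A=[]
    Ri=R0;pi=p0
    for k in range(1,n+1):
        Rn=R0@Ro.from_rotvec(dR*k/n).as_matrix();pn=P(k/n)
        S.append(np.round(Ri.T@(pn-pi),4).tolist());A.append(np.round(np.degrees(Ro.from_matrix(Ri.T@Rn).as_rotvec()),2).tolist());Ri=Rn;pi=pn
    for i in range(0,n,8): print('slide',S[i:i+8],'\nang',A[i:i+8])
E
python3 - <<'E'
from h import *
b=C['side']
print('empty holder',[onz(b,si(*u),.02).round(3) for u in [(487,450),(473,528),(640,570),(653,490)]])
print('my holder base',[onz(b,si(*u),.02).round(3) for u in [(279,435),(435,458),(445,390)]])
plan([.48,.32,.27],Rdown(np.pi-.001),24,True)
E
```

```text
empty holder [array([0.333, 0.364, 0.02 ]), array([0.34 , 0.463, 0.02 ]), array([0.157, 0.487, 0.02 ]), array([0.142, 0.388, 0.02 ])]
my holder base [array([0.576, 0.378, 0.02 ]), array([0.391, 0.382, 0.02 ]), array([0.39 , 0.289, 0.02 ])]
slide [[0.0526, -0.0061, -0.004], [0.0525, -0.004, -0.004], [0.0523, -0.0018, -0.004], [0.052, 0.0003, -0.004], [0.0517, 0.0024, -0.004], [0.0512, 0.0044, -0.004], [0.0507, 0.0064, -0.004], [0.0501, 0.0084, -0.004]] 
ang [[-0.0, -0.01, -6.85], [-0.0, -0.01, -6.85], [-0.0, -0.01, -6.85], [-0.0, -0.01, -6.85], [-0.0, -0.01, -6.85], [-0.0, -0.01, -6.85], [-0.0, -0.01, -6.85], [-0.0, -0.01, -6.85]]
slide [[0.0494, 0.0104, 0.0], [0.0486, 0.0123, 0.0], [0.0477, 0.0142, 0.0], [0.0468, 0.016, 0.0], [0.0459, 0.0177, 0.0], [0.0448, 0.0194, 0.0], [0.0437, 0.0211, 0.0], [0.0425, 0.0227, 0.0]] 
ang [[-0.0, -0.01, -6.85], [-0.0, -0.01, -6.85], [-0.0, -0.01, -6.85], [-0.0, -0.01, -6.85], [-0.0, -0.01, -6.85], [-0.0, -0.01, -6.85], [-0.0, -0.01, -6.85], [-0.0, -0.01, -6.85]]
slide [[0.0413, 0.0242, 0.0], [0.04, 0.0257, 0.0], [0.0387, 0.0271, 0.0], [0.0373, 0.0285, 0.0], [0.0359, 0.0297, 0.0], [0.0344, 0.0309, 0.0], [0.0329, 0.0321, 0.0], [0.0314, 0.0332, 0.0]] 
ang [[-0.0, -0.01, -6.85], [-0.0, -0.01, -6.85], [-0.0, -0.01, -6.85], [-0.0, -0.01, -6.85], [-0.0, -0.01, -6.85], [-0.0, -0.01, -6.85], [-0.0, -0.01, -6.85], [-0.0, -0.01, -6.85]]
```

Call:
arm_command:
  slide:
    - [0.049, -0.006, -0.006]
    - [0.049, -0.004, -0.006]
    - [0.049, -0.002, -0.006]
    - [0.049, 0, -0.006]
    - [0.049, 0.002, -0.006]
    - [0.049, 0.004, -0.006]
    - [0.049, 0.006, -0.004]
    - [0.049, 0.008, -0.004]
  angular:
    - [0, 0, -6.8]
    - [0, 0, -6.8]
    - [0, 0, -6.8]
    - [0, 0, -6.8]
    - [0, 0, -6.8]
    - [0, 0, -6.8]
    - [0, 0, -6.8]
    - [0, 0, -6.8]
  hand: [0.085, 0.085, 0.085, 0.085, 0.085, 0.085, 0.085, 0.085]

```text
time: 0.95
tool_pos: [0.4835, -0.4065, 0.2774]
tcp_rot: [-2.544, -1.83, 0.0]
wrist_force: [0.4, 0.2, 0.2]
width: 0.997
```

```bash
python3 - <<'E'
from h import *
s=bot.read_state();print(s['time'],s['tool_pos'],s['q'])
plan([.48,.32,.28],Rdown(np.pi-.001),16,True)
E
```

```text
0.95 [ 0.48352456 -0.40647556  0.27743497] [-7.39224076e-01  1.66945465e-01  1.65042454e+00  1.44097967e-03
  1.33200543e+00 -4.15795481e-01]
slide [[0.049, 0.0134, -0.0004], [0.0482, 0.0152, -0.0004], [0.0473, 0.0169, -0.0004], [0.0464, 0.0185, -0.0004], [0.0454, 0.0202, -0.0004], [0.0444, 0.0217, -0.0], [0.0433, 0.0232, 0.0001], [0.0421, 0.0247, 0.0001]] 
ang [[-0.0, -0.03, -6.78], [-0.0, -0.03, -6.78], [-0.0, -0.03, -6.78], [-0.0, -0.03, -6.78], [-0.0, -0.03, -6.78], [-0.0, -0.03, -6.78], [-0.0, -0.03, -6.78], [-0.0, -0.03, -6.78]]
slide [[0.041, 0.0261, 0.0001], [0.0397, 0.0275, 0.0001], [0.0384, 0.0288, 0.0001], [0.0371, 0.03, 0.0001], [0.0358, 0.0312, 0.0001], [0.0344, 0.0324, 0.0], [0.0329, 0.0334, 0.0], [0.0315, 0.0344, 0.0]] 
ang [[-0.0, -0.03, -6.78], [-0.0, -0.03, -6.78], [-0.0, -0.03, -6.78], [-0.0, -0.03, -6.78], [-0.0, -0.03, -6.78], [-0.0, -0.03, -6.78], [-0.0, -0.03, -6.78], [-0.0, -0.03, -6.78]]
```

Call:
arm_command:
  slide:
    - [0.049, 0.013, 0]
    - [0.048, 0.015, 0]
    - [0.047, 0.017, 0]
    - [0.046, 0.019, 0]
    - [0.045, 0.02, 0]
    - [0.044, 0.022, 0]
    - [0.043, 0.023, 0]
    - [0.042, 0.025, 0]
  angular:
    - [0, 0, -6.8]
    - [0, 0, -6.8]
    - [0, 0, -6.8]
    - [0, 0, -6.8]
    - [0, 0, -6.8]
    - [0, 0, -6.8]
    - [0, 0, -6.8]
    - [0, 0, -6.8]
  hand: [0.085, 0.085, 0.085, 0.085, 0.085, 0.085, 0.085, 0.085]

```text
time: 1.75
tool_pos: [0.5971, -0.0307, 0.2769]
tcp_rot: [-1.369, -2.819, -0.006]
wrist_force: [1.0, -0.2, -0.0]
width: 0.993
```

```bash
python3 - <<'E'
from h import *
s=bot.read_state();print(s['time'],s['tool_pos'],s['q'])
plan([.48,.32,.27],Rdown(np.pi-.001),8,True)
E
```

```text
1.75 [ 0.59709705 -0.03073453  0.2769085 ] [-0.09651828  0.10125089  1.72528469  0.00622818  1.32066436 -0.76461505]
slide [[0.0387, 0.0279, 0.0029], [0.0377, 0.029, 0.0029], [0.0365, 0.0301, 0.002], [0.0354, 0.0311, 0.0002], [0.0342, 0.0321, 0.0002], [0.033, 0.0331, 0.0001], [0.0317, 0.034, 0.0001], [0.0305, 0.0348, 0.0]] 
ang [[0.03, -0.05, -6.47], [0.03, -0.05, -6.47], [0.03, -0.05, -6.47], [0.03, -0.05, -6.47], [0.03, -0.05, -6.47], [0.03, -0.05, -6.47], [0.03, -0.05, -6.47], [0.03, -0.05, -6.47]]
```

Call:
arm_command:
  slide:
    - [0.039, 0.028, 0.003]
    - [0.038, 0.029, 0.003]
    - [0.036, 0.03, 0.002]
    - [0.035, 0.031, 0]
    - [0.034, 0.032, 0]
    - [0.033, 0.033, 0]
    - [0.032, 0.034, 0]
    - [0.03, 0.035, 0]
  angular:
    - [0, 0, -6.5]
    - [0, 0, -6.5]
    - [0, 0, -6.5]
    - [0, 0, -6.5]
    - [0, 0, -6.5]
    - [0, 0, -6.5]
    - [0, 0, -6.5]
    - [0, 0, -6.5]
  hand: [0.085, 0.085, 0.085, 0.085, 0.085, 0.085, 0.085, 0.085]

```text
time: 2.55
tool_pos: [0.4689, 0.3318, 0.2685]
tcp_rot: [0.067, -3.134, -0.01]
wrist_force: [0.1, 0.8, 0.0]
width: 0.997
```

```bash
python3 - <<'E'
from h import *
c=bot.get_calibration("wrist");im=bot.read_camera("wrist");cv2.imwrite("pics/wrist1.png",im[:,:,::-1])
import pickle;pickle.dump(c,open("w1.pkl","wb"))
s=bot.read_state();print(s['time'],s['tool_pos'],s['tcp_rot'],s['q'])
E
```

```text
2.6 [0.46417151 0.33729391 0.26860004] [ 0.08019582 -3.12979989 -0.01785396] [ 0.57590119  0.05746543  1.78759482  0.01590514  1.29973416 -1.05041384]
```

View pics/wrist1.png

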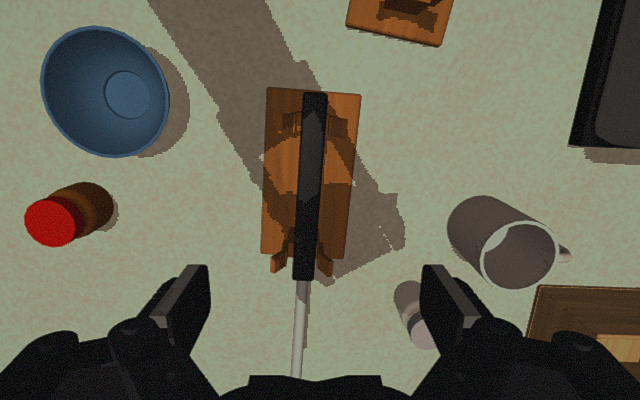

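The handle spans (315,93) to (303,279), with the shaft running on to (296,375). The base corners are (267,88), (361,95), (346,259) and (262,254).

```bash
python3 - <<'E'
from h import *
import pickle;c=pickle.load(open("w1.pkl","rb"))
print(-np.array(c['R']).T@np.array(c['t']))
h=[onz(c,u,.084) for u in [(315,93),(303,279)]]; print('handle top',h,(h[0]+h[1])/2)
print('shaft',onz(c,(296,375),.078),onz(c,(304,290),.078))
B=np.array([onz(c,u,.018) for u in [(267,88),(361,95),(346,259),(262,254)]]);print('base',B,B.mean(0))
E
python3 - <<'E'
import cv2
a=cv2.imread("pics/wrist1.png");cv2.imwrite("pics/w1c.png",cv2.resize(a[70:300,220:400],None,fx=2.6,fy=2.6,interpolation=cv2.INTER_CUBIC))
E
```

```text
[0.39612713 0.32721497 0.40384497]
handle top [array([0.39379506, 0.32934652, 0.084     ]), array([0.56987559, 0.32517985, 0.084     ])] [0.48183532 0.32726318 0.084     ]
shaft [0.69070505 0.32147564 0.078     ] [0.58552163 0.32658177 0.078     ]
base [[0.39056484 0.28067056 0.018     ]
 [0.39322633 0.37705585 0.018     ]
 [0.5776472  0.37419452 0.018     ]
 [0.57525606 0.27594444 0.018     ]] [0.48417361 0.32696634 0.018     ]
```

View pics/w1c.png

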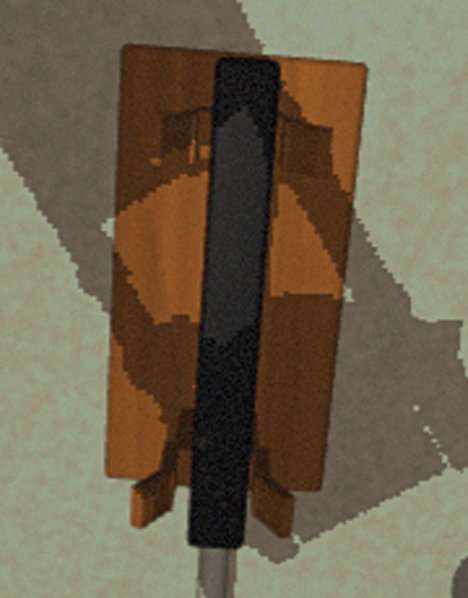

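```bash
python3 - <<'E'
from h import *
plan([.483,.326,.11],Rdown(np.pi-.024),7)
E
```

```text
slide [[-0.0028, -0.002, 0.0226], [-0.0028, -0.0019, 0.0226], [-0.0028, -0.0019, 0.0226], [-0.0028, -0.0018, 0.0226], [-0.0028, -0.0017, 0.0226], [-0.0028, -0.0017, 0.0226], [-0.0027, -0.0016, 0.0227]] 
ang [[0.09, -0.09, 0.62], [0.09, -0.09, 0.62], [0.09, -0.09, 0.62], [0.09, -0.09, 0.62], [0.09, -0.09, 0.62], [0.09, -0.09, 0.62], [0.09, -0.09, 0.62]]
```

Call:
arm_command:
  slide:
    - [-0.003, -0.002, 0.022]
    - [-0.003, -0.002, 0.022]
    - [-0.003, -0.002, 0.022]
    - [-0.003, -0.002, 0.022]
    - [-0.003, -0.002, 0.022]
    - [-0.003, -0.002, 0.022]
    - [-0.002, -0.001, 0.022]
    - [0, 0, 0.002]
  angular:
    - [0.1, -0.1, 0.6]
    - [0.1, -0.1, 0.6]
    - [0.1, -0.1, 0.6]
    - [0.1, -0.1, 0.6]
    - [0.1, -0.1, 0.6]
    - [0.1, -0.1, 0.6]
    - [0.1, -0.1, 0.6]
    - [0, 0, 0]
  hand: [0.085, 0.085, 0.085, 0.085, 0.085, 0.085, 0.085, 0.085]

```text
time: 3.4
tool_pos: [0.4811, 0.3289, 0.1072]
tcp_rot: [0.028, 3.139, -0.001]
wrist_force: [0.2, 0.4, -1.0]
width: 0.996
```

```bash
python3 - <<'E'
from h import *
plan([.483,.326,.061],Rdown(np.pi-.024),4)
E
```

```text
slide [[-0.0005, -0.0007, 0.0115], [-0.0005, -0.0007, 0.0115], [-0.0005, -0.0007, 0.0115], [-0.0005, -0.0007, 0.0115]] 
ang [[-0.01, 0.03, 0.09], [-0.01, 0.03, 0.09], [-0.01, 0.03, 0.09], [-0.01, 0.03, 0.09]]
```

Call:
arm_command:
  slide:
    - [-0.001, -0.001, 0.011]
    - [0, -0.001, 0.011]
    - [-0.001, -0.001, 0.011]
    - [0, 0, 0.011]
    - [0, 0, 0.002]
    - [0, 0, 0]
    - [0, 0, 0]
    - [0, 0, 0]
  angular:
    - [0, 0, 0.2]
    - [0, 0, 0.2]
    - [0, 0, 0]
    - [0, 0, 0]
    - [0, 0, 0]
    - [0, 0, 0]
    - [0, 0, 0]
    - [0, 0, 0]
  hand: [0.085, 0.085, 0.085, 0.085, 0.04, 0.0, 0.0, 0.0]
  squeeze: 115

```text
time: 4.2
tool_pos: [0.4852, 0.3266, 0.0605]
tcp_rot: [0.04, 3.136, 0.003]
wrist_force: [-0.7, -1.4, -0.0]
width: 0.321
```

Call:
arm_command:
  slide:
    - [0, 0, 0]
    - [0, 0, 0]
    - [0, 0, 0]
    - [0, 0, 0]
    - [0, 0, 0]
    - [0, 0, 0]
    - [0, 0, 0]
    - [0, 0, 0]
  angular:
    - [0, 0, 0]
    - [0, 0, 0]
    - [0, 0, 0]
    - [0, 0, 0]
    - [0, 0, 0]
    - [0, 0, 0]
    - [0, 0, 0]
    - [0, 0, 0]
  hand: [0, 0, 0, 0, 0, 0, 0, 0]

```text
time: 5.0
tool_pos: [0.4852, 0.3268, 0.061]
tcp_rot: [0.04, 3.135, 0.003]
wrist_force: [-0.8, 0.0, -1.7]
width: 0.239
```

```bash
python3 - <<'E'
from h import *
s=bot.read_state();print(s)
for n in ("side","scene"):
    im=bot.read_camera(n); cv2.imwrite(f"pics/{n}1.png",im[:,:,::-1])
im=cv2.imread("pics/side1.png");cv2.imwrite("pics/side1c.png",cv2.resize(im[200:330,220:420],None,fx=4,fy=4,interpolation=cv2.INTER_CUBIC))
E
```

```text
{'time': 5.0, 'q': array([ 5.50947432e-01,  2.64064879e-01,  1.96033177e+00, -1.73360441e-03,
        9.10879547e-01, -9.93428160e-01]), 'joint_vel': array([ 3.41713569e-05, -6.33240110e-04,  3.77333121e-04,  1.08065645e-03,
       -3.12539023e-05,  2.63923924e-04]), 'joint_torque': array([-2.11223785e-02, -4.60413015e+01, -3.11509252e+01, -1.81362574e-02,
       -6.47527305e-02,  9.44021122e-04]), 'tool_pos': array([0.48516504, 0.32676833, 0.06097104]), 'tcp_rot': array([0.03976088, 3.13526683, 0.00347608]), 'wrist_force': array([-0.77427739,  0.03994544, -1.65057041]), 'torque': array([ 0.00233186,  0.0502275 , -0.02040882]), 'width': 0.23930968945610687}
```

View pics/side1c.png

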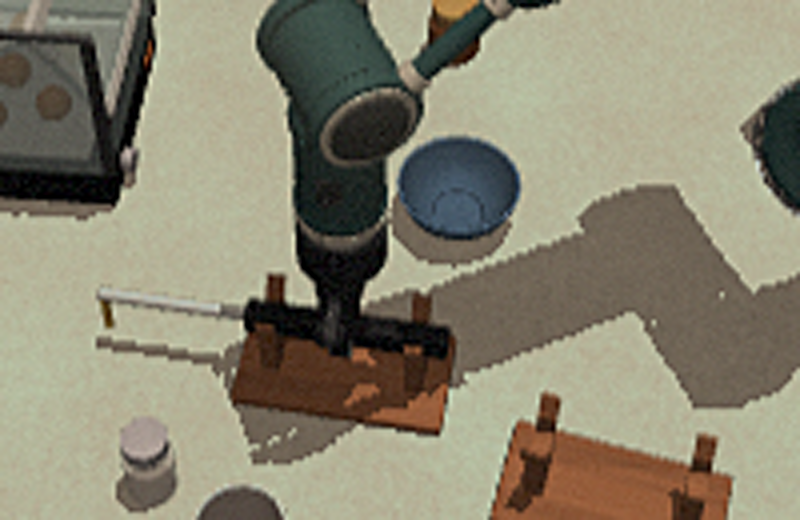

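Gripped with the opening at about 20 mm. Now lifting.

Call:
arm_command:
  slide:
    - [0, 0, -0.01]
    - [0, 0, -0.025]
    - [0, 0, -0.035]
    - [0, 0, -0.04]
    - [0, 0, -0.04]
    - [0, 0, -0.04]
    - [0, 0, -0.04]
    - [0, 0, -0.03]
  angular:
    - [0, 0, 0]
    - [0, 0, 0]
    - [0, 0, 0]
    - [0, 0, 0]
    - [0, 0, 0]
    - [0, 0, 0]
    - [0, 0, 0]
    - [0, 0, 0]
  hand: [0, 0, 0, 0, 0, 0, 0, 0]

```text
time: 5.9
tool_pos: [0.4793, 0.3236, 0.3269]
tcp_rot: [-0.04, -3.135, 0.009]
wrist_force: [1.5, 1.2, -1.0]
width: 0.235
```

```bash
python3 - <<'E'
from h import *
s=bot.read_state();print(s['tool_pos'],s['wrist_force'],s['width'],s['time'])
plan([.50,.045,.33],Rdown(np.pi+.09),8)
E
```

```text
[0.4793277  0.32356084 0.32690673] [ 1.4773716   1.17484359 -0.98248243] 0.23500760984572977 5.9
slide [[-0.0035, -0.0347, -0.0002], [-0.003, -0.0348, -0.0002], [-0.0025, -0.0348, -0.0003], [-0.002, -0.0349, -0.0003], [-0.0015, -0.0349, -0.0003], [-0.001, -0.0349, -0.0003], [-0.0005, -0.0349, -0.0003], [0.0001, -0.0349, -0.0004]] 
ang [[-0.04, -0.05, -0.83], [-0.04, -0.05, -0.83], [-0.04, -0.05, -0.83], [-0.04, -0.05, -0.83], [-0.04, -0.05, -0.83], [-0.04, -0.05, -0.83], [-0.04, -0.05, -0.83], [-0.04, -0.05, -0.83]]
```

Call:
arm_command:
  slide:
    - [-0.003, -0.035, 0]
    - [-0.003, -0.035, 0]
    - [-0.002, -0.035, 0]
    - [-0.002, -0.035, 0]
    - [-0.001, -0.035, 0]
    - [-0.001, -0.035, 0]
    - [0, -0.034, 0]
    - [0, -0.03, 0]
  angular:
    - [0, 0, -0.8]
    - [0, 0, -0.8]
    - [0, 0, -0.8]
    - [0, 0, -0.8]
    - [0, 0, -0.8]
    - [0, 0, -0.8]
    - [0, 0, -0.9]
    - [0, 0, -0.9]
  hand: [0, 0, 0, 0, 0, 0, 0, 0]

```text
time: 6.7
tool_pos: [0.5003, 0.0459, 0.3426]
tcp_rot: [-0.161, 3.122, 0.006]
wrist_force: [0.7, 0.0, -1.9]
width: 0.239
```

```bash
python3 - <<'E'
from h import *
s=bot.read_state();print(s['tool_pos'],s['wrist_force'],s['width'],s['time'])
plan([.556,.042,.309],Rdown(np.pi+.09),7)
E
```

```text
[0.50027243 0.04587797 0.34259786] [ 0.71386065  0.02202705 -1.89754737] 0.23934265122273463 6.7
slide [[-0.0078, -0.0014, 0.0049], [-0.0078, -0.0014, 0.0049], [-0.0078, -0.0014, 0.0049], [-0.0078, -0.0013, 0.0049], [-0.0078, -0.0013, 0.0048], [-0.0079, -0.0013, 0.0048], [-0.0079, -0.0013, 0.0048]] 
ang [[0.03, 0.13, 0.11], [0.03, 0.13, 0.11], [0.03, 0.13, 0.11], [0.03, 0.13, 0.11], [0.03, 0.13, 0.11], [0.03, 0.13, 0.11], [0.03, 0.13, 0.11]]
```

Call:
arm_command:
  slide:
    - [-0.008, -0.001, 0.004]
    - [-0.008, -0.001, 0.004]
    - [-0.008, -0.001, 0.004]
    - [-0.008, -0.001, 0.004]
    - [-0.008, -0.001, 0.004]
    - [-0.008, -0.001, 0.004]
    - [-0.006, -0.001, 0.002]
    - [0, 0, 0]
  angular:
    - [0, 0.1, 0.1]
    - [0, 0.1, 0.1]
    - [0, 0.1, 0.1]
    - [0, 0.1, 0.1]
    - [0, 0.1, 0.1]
    - [0, 0.1, 0.1]
    - [0, 0.1, 0.1]
    - [0, 0, 0]
  hand: [0, 0, 0, 0, 0, 0, 0, 0]

```text
time: 7.5
tool_pos: [0.5589, 0.0441, 0.3159]
tcp_rot: [-0.14, 3.136, 0.005]
wrist_force: [-0.5, -0.2, -1.9]
width: 0.241
```

```bash
cat > look.py <<'E'
from h import *
import sys
k=sys.argv[1]; u0,v0,u1,v1,f=[int(x) for x in sys.argv[2:7]] ; a0,b0,a1,b1,g=[int(x) for x in sys.argv[7:12]]
s=bot.read_state();print(s['tool_pos'],s['tcp_rot'],s['wrist_force'],s['width'],s['time'])
for n,(x0,y0,x1,y1,z) in (("scene",(u0,v0,u1,v1,f)),("side",(a0,b0,a1,b1,g))):
    im=bot.read_camera(n)[:,:,::-1]; cv2.imwrite(f"pics/{n}{k}.png",im)
    cv2.imwrite(f"pics/{n}{k}c.png",cv2.resize(im[y0:y1,x0:x1],None,fx=z,fy=z,interpolation=cv2.INTER_CUBIC))
E
python3 look.py 2 320 120 480 240 5 170 130 330 250 5
```

```text
[0.55892881 0.04408358 0.31592712] [-0.13971813  3.13645522  0.00488419] [-0.50541543 -0.23019189 -1.90260102] 0.24061821655193158 7.5
```

View pics/scene2c.png

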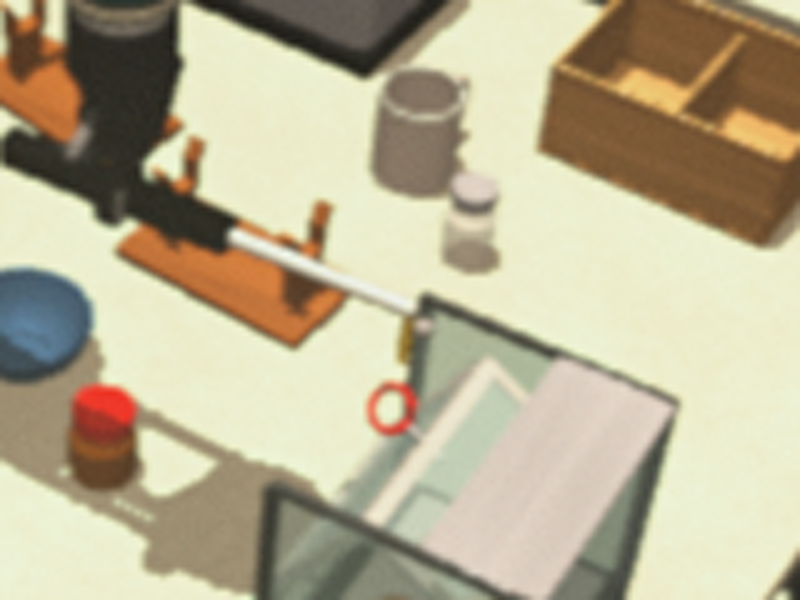

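View pics/side2c.png

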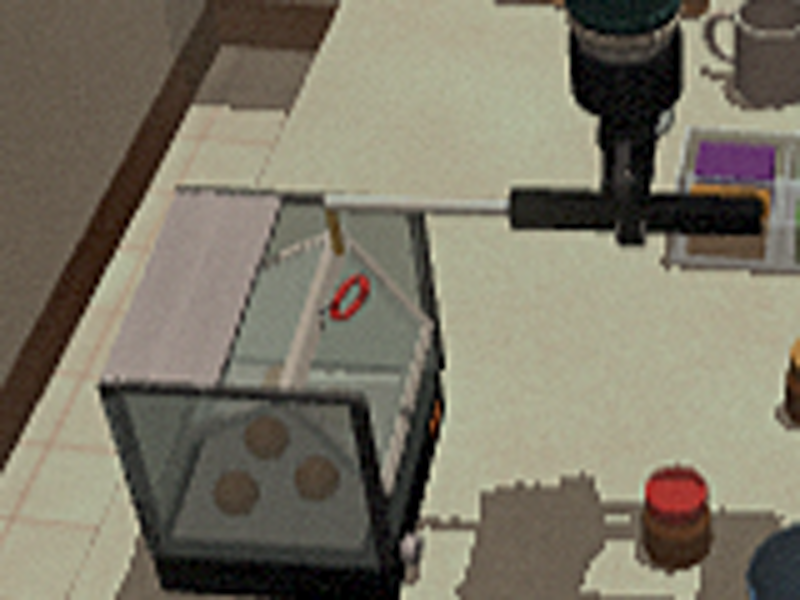

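The prong tip is at scene-crop (404,361) and side-crop (338,253), above the red eye at (392,408) and (350,298). Next I'll triangulate both, with colour segmentation for the eye.

```bash
cat > eye.py <<'E'
from h import *
def eye(k):
    out=[]
    for n,(x0,y0,x1,y1) in (("scene",(380,185,425,225)),("side",(222,170,268,212))):
        im=cv2.imread(f"pics/{n}{k}.png").astype(int); r=im[...,2]-np.maximum(im[...,1],im[...,0])
        w=np.zeros(r.shape);w[y0:y1,x0:x1]=np.clip(r[y0:y1,x0:x1]-50,0,None)
        ys,xs=np.nonzero(w); out.append((C[n],np.array([(xs.min()+xs.max())/2,(ys.min()+ys.max())/2])));print(n,len(xs),xs.min(),xs.max(),ys.min(),ys.max(),np.average(xs,weights=w[ys,xs]),np.average(ys,weights=w[ys,xs]))
        out[-1]=(C[n],np.array([np.average(xs,weights=w[ys,xs]),np.average(ys,weights=w[ys,xs])]))
    return out
E
python3 - <<'E'
from eye import *
o=eye(2); e,r=tri(o);print('eye',e,r)
a,b=C['scene'],C['side']
t,r=tri([(a,np.array([320+404/5,120+361/5])),(b,np.array([170+338/5,130+253/5]))]);print('tip',t,r)
s=bot.read_state();R=Ro.from_rotvec(s['tcp_rot']).as_matrix()
off=np.array([.003,0,-.011]) # pole centre in tool
pc=s['tool_pos']+R@off; tip=s['tool_pos']+R@(off+np.array([-.22,0,.05])); print('kin tip',tip,'pc',pc)
print('proj kin tip',proj(a,tip),proj(b,tip), 'meas',320+404/5,120+361/5,170+338/5,130+253/5)
p=[.74222,.05729,.0895]; l=T2([0,0,-p[2]])(e-np.array([p[0],p[1],0]))[0]; print('eye in case',l)
v=np.array([l[0],l[2]-.115]); d=np.sqrt(v@v-.116**2); print('d',d,'theta',np.arctan2(v[0],v[1])+np.arctan2(d,.116))
E
```

```text
scene 57 380 403 185 206 397.9680808080808 201.02585858585857
side 32 236 257 185 211 239.52620396600565 189.0
eye [0.77415513 0.06075785 0.23465993] [-0.27720271 -0.05253865 -0.30648239  0.06870439]
tip [0.77722649 0.06241522 0.27755916] [-0.75700381 -0.14235768 -0.83639401  0.18633327]
kin tip [0.77451279 0.06335375 0.27788444] pc [0.55527911 0.04366128 0.3273698 ]
proj kin tip [[399.48984547 191.47492877]] [[237.40322549 180.96035908]] meas 400.8 192.2 237.6 180.6
eye in case [0.03211727 0.00059959 0.23465993]
d 0.04352031432730035 theta 0.6211484247687455
```

```bash
python3 - <<'E'
import cv2,numpy as np
for n,(x0,y0,x1,y1) in (("scene",(388,180,412,212)),("side",(228,168,252,200))):
    im=cv2.imread(f"pics/{n}2.png").astype(int); 
    r=(im[...,2]-np.maximum(im[...,1],im[...,0]))[y0:y1,x0:x1]; print(n);print('   ',' '.join('%3d'%x for x in range(x0,x1)))
    for i,row in enumerate(r): print(y0+i,' '.join('%3d'%(v if v>15 else 0) for v in row))
    yl=((im[...,2]+im[...,1])//2-im[...,0])[y0:y1,x0:x1]; print('yellow')
    for i,row in enumerate(yl[:18]): print(y0+i,' '.join('%3d'%(v if v>20 else 0) for v in row))
E
```

```text
scene
    388 389 390 391 392 393 394 395 396 397 398 399 400 401 402 403 404 405 406 407 408 409 410 411
180  29   0   0   0   0   0   0   0   0   0   0   0   0   0   0   0   0   0   0   0   0   0   0   0
181   0   0   0   0   0   0   0   0   0   0   0   0   0   0   0   0   0   0   0   0   0   0   0   0
182   0   0   0   0   0   0   0   0   0   0   0   0   0   0   0   0   0   0   0   0   0   0   0   0
183   0   0   0   0   0   0   0   0   0   0   0   0   0  16   0   0   0   0   0   0   0   0   0   0
184   0   0   0   0   0   0   0   0   0   0   0   0   0  25  21   0  16   0   0   0   0   0   0   0
185   0   0   0   0   0   0   0   0   0   0   0   0   0  29  21   0   0   0   0   0   0   0   0   0
186   0   0   0   0   0   0   0   0   0   0   0   0  16  29  20   0   0   0   0   0   0   0   0   0
187   0   0   0   0   0   0   0   0   0   0   0   0  22  30  16   0   0   0   0   0   0   0   0   0
188   0   0   0   0   0   0   0   0   0   0   0   0  25  27   0   0   0   0   0   0   0   0   0   0
189   0   0   0   0   0   0   0   0   0   0   0   0  25  28   0   0   0   0   0   0   0   0   
[... 8424 characters left out ...]

179   0   0   0   0   0   0   0   0  37  47  41   0   0   0   0   0   0   0   0   0   0   0   0   0
180   0   0   0   0   0   0   0   0   0  51  36   0   0   0   0   0   0   0   0   0   0   0   0   0
181   0   0   0   0   0   0   0   0   0   0  21   0   0   0   0   0   0   0   0   0   0   0   0   0
182   0   0   0   0   0   0   0   0   0   0   0   0   0   0   0   0   0   0   0   0   0   0   0   0
183   0   0   0   0   0   0   0   0   0   0   0   0   0   0   0   0   0   0   0   0   0   0   0   0
184   0   0   0   0   0   0   0   0   0   0   0   0   0   0   0   0   0   0   0   0   0   0   0   0
185   0   0   0   0   0  25  22   0   0   0   0   0  50  37  56   0   0   0   0   0   0   0   0   0
```

```bash
python3 - <<'E'
from h import *
a,b=C['scene'],C['side']
e,r=tri([(a,np.array([398.0,201.3])),(b,np.array([239.7,189.1]))]);print('eye',e,r)
t,r=tri([(a,np.array([400.1,192.6])),(b,np.array([237.7,181.2]))]);print('tip',t,r)
print(t-e)
# model ring fit
im={n:cv2.imread(f"pics/{n}2.png").astype(float) for n in C}
box=dict(scene=(388,193,408,210),side=(232,182,248,197))
W={}
for n in C:
    x0,y0,x1,y1=box[n];i=im[n];r=i[...,2]-np.maximum(i[...,1],i[...,0]);w=np.clip(r[y0:y1,x0:x1],0,None);w=w/w.max();W[n]=w
phi=np.linspace(0,2*np.pi,240,endpoint=False)
def ring(e,th,yaw):
    out=np.array([-np.cos(th)*np.cos(yaw),-np.cos(th)*np.sin(yaw),np.sin(th)]);ac=np.array([-np.sin(yaw),np.cos(yaw),0])
    return e+.014*np.cos(phi)[:,None]*out+.020*np.sin(phi)[:,None]*ac
def ren(n,P):
    x0,y0,x1,y1=box[n];uv=proj(C[n],P)-np.array([x0,y0]);yy,xx=np.mgrid[0:y1-y0,0:x1-x0]
    s=(1.05 if n=='scene' else .9)
    D=((xx[...,None]-uv[:,0])**2+(yy[...,None]-uv[:,1])**2).min(-1)
    return np.exp(-D/(2*s*s))
def f(p):
    o=[]
    for n in C:
        m=ren(n,ring(p[:3],p[3],.0895)); g=(m*W[n]).sum()/(m*m).sum(); o.append((g*m-W[n]).ravel())
    return np.concatenate(o)
for th0 in (.5,.62,.72):
    r=least_squares(f,[*e,th0],x_scale=[.002,.002,.002,.1],diff_step=1e-3);print('ringfit',r.x,r.cost)
    p=[.74222,.05729,.0895]; l=T2([0,0,-p[2]])(r.x[:3]-np.array([p[0],p[1],0]))[0];th=r.x[3]
    v=np.array([l[0],l[2]-.115]); print(l,'along',v@[np.sin(th),np.cos(th)],'out',v@[-np.cos(th),np.sin(th)])
E
```

```text
eye [0.77416268 0.06043634 0.23370418] [-0.38545157 -0.07307904 -0.42627848  0.09558392]
tip [0.77607676 0.06222182 0.27490422] [-0.47122149 -0.08896057 -0.52052716  0.11632268]
[0.00191408 0.00178547 0.04120004]
ringfit [0.77426246 0.06091394 0.23423221 0.58891271] 3.2751525680405686
[0.03223812 0.00074546 0.23423221] along 0.11705385598557719 out 0.03942093935440855
ringfit [0.77425072 0.06095026 0.23421002 0.58559287] 3.276177435031657
[0.03222968 0.00078269 0.23421002] along 0.11716092224201223 out 0.03902689579141572
ringfit [0.77425299 0.06095121 0.23421281 0.58491414] 3.27603599686127
[0.03223202 0.00078343 0.23421281] along 0.11719100565286543 out 0.038946954339179614
```

Call:
arm_command:
  slide:
    - [0.002, -0.001, 0.002]
    - [0, 0, 0.004]
    - [0, 0, 0.004]
    - [0, 0, 0.004]
    - [0, 0, 0.004]
    - [0, 0, 0.002]
    - [0, 0, 0]
    - [0, 0, 0]
  angular:
    - [0, 0, 0]
    - [0, 0, 0]
    - [0, 0, 0]
    - [0, 0, 0]
    - [0, 0, 0]
    - [0, 0, 0]
    - [0, 0, 0]
    - [0, 0, 0]
  hand: [0, 0, 0, 0, 0, 0, 0, 0]

```text
time: 8.4
tool_pos: [0.5551, 0.0426, 0.2953]
tcp_rot: [-0.139, 3.136, 0.005]
wrist_force: [-0.1, -0.3, -1.6]
width: 0.237
```

```bash
python3 look.py 3 370 160 430 220 12 210 150 270 210 12; python3 - <<'E'
from h import *
a,b=C['scene'],C['side']
s=bot.read_state();R=Ro.from_rotvec(s['tcp_rot']).as_matrix();print(np.round(R,3).tolist())
tip=s['tool_pos']+R@np.array([-.217,0,.039]);print(tip,proj(a,tip),proj(b,tip))
E
```

```text
[0.55512385 0.04259233 0.29534304] [-0.13897082  3.13558551  0.00498908] [-0.09520609 -0.30132568 -1.59959445] 0.23689649581537814 8.4
[[-0.996, -0.088, 0.003], [-0.088, 0.996, 0.003], [-0.003, 0.003, -1.0]]
[0.77148128 0.06192372 0.25721043] [[397.84937945 195.72478711]] [[239.04736307 184.91877528]]
```

View pics/scene3c.png

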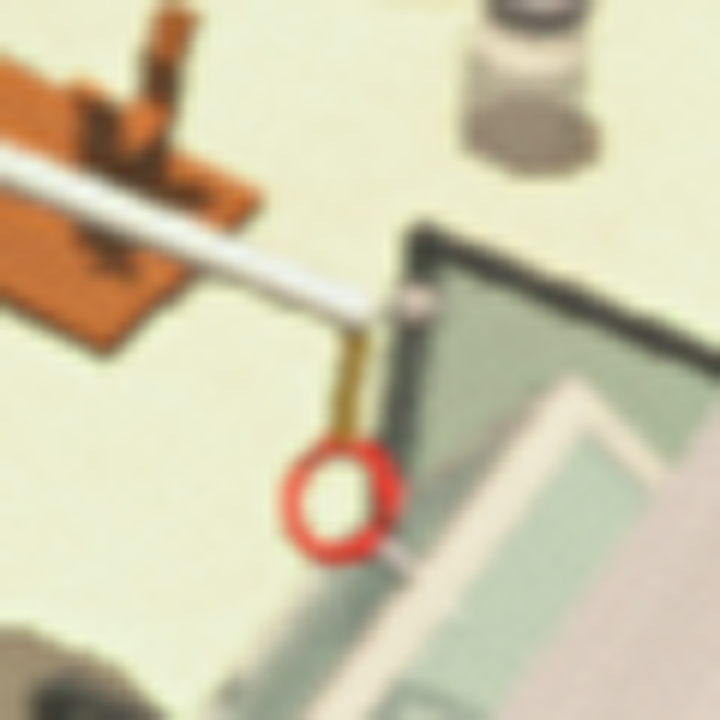

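View pics/side3c.png

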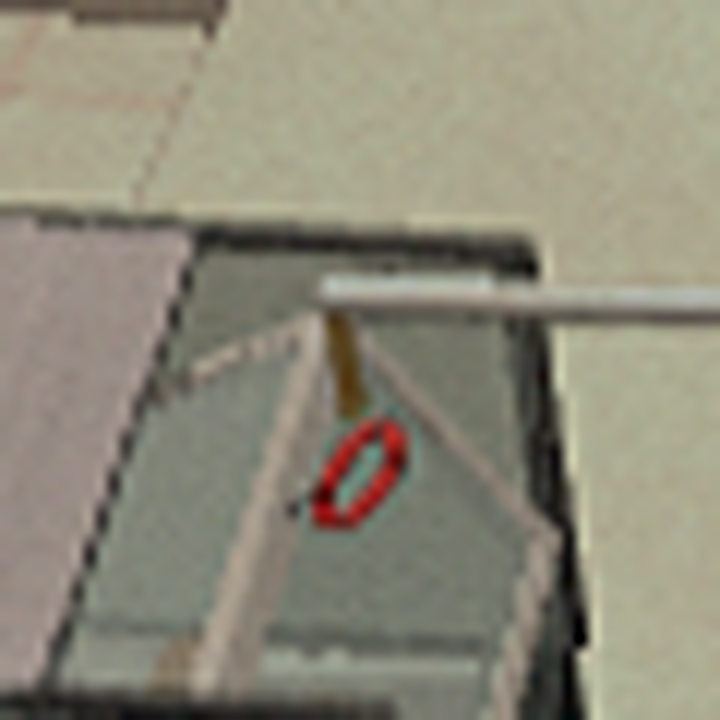

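The tip is just above the ring: scene-crop (342,437) against ring centre (343,500), and side-crop (352,415) against (360,475).

```bash
python3 - <<'E'
from h import *
a,b=C['scene'],C['side']
g=lambda u,v,x,y:np.array([u/12-.46+x,v/12-.46+y])
t,r=tri([(a,g(342,437,370,160)),(b,g(352,415,210,150))]);print(t,r)
e,r=tri([(a,g(343,501,370,160)),(b,g(360,475,210,150))]);print(e,r)
c,s=np.cos(.0895),np.sin(.0895);d=t-e;print(d,'case frame',d[0]*c+d[1]*s,-d[0]*s+d[1]*c)
E
```

```text
[0.77295079 0.05973998 0.25889123] [-0.10391693 -0.01985855 -0.11491257  0.02592953]
[0.77458784 0.06067942 0.23379155] [-0.35907175 -0.06796081 -0.39708543  0.08891657]
[-0.00163704 -0.00093944  0.02509968] case frame -0.0017144599489217862 -0.0007893578972317762
```

Call:
arm_command:
  slide:
    - [-0.0015, 0.001, 0.003]
    - [0, 0, 0.005]
    - [0, 0, 0.005]
    - [0, 0, 0.006]
    - [0, 0, 0.006]
    - [0, 0, 0.006]
    - [0, 0, 0.004]
    - [0, 0, 0]
  angular:
    - [0, 0, 0]
    - [0, 0, 0]
    - [0, 0, 0]
    - [0, 0, 0]
    - [0, 0, 0]
    - [0, 0, 0]
    - [0, 0, 0]
    - [0, 0, 0]
  hand: [0, 0, 0, 0, 0, 0, 0, 0]

```text
time: 9.3
tool_pos: [0.5567, 0.044, 0.2568]
tcp_rot: [-0.139, 3.136, 0.005]
wrist_force: [0.1, -0.2, -1.9]
width: 0.238
```

```bash
python3 look.py 4 370 160 430 220 12 210 150 270 210 12
```

```text
[0.55665256 0.04399591 0.25682061] [-0.13914174  3.1362603   0.0049998 ] [ 0.13859351 -0.19203426 -1.91121153] 0.23842498957806182 9.3
```

View pics/scene4c.png

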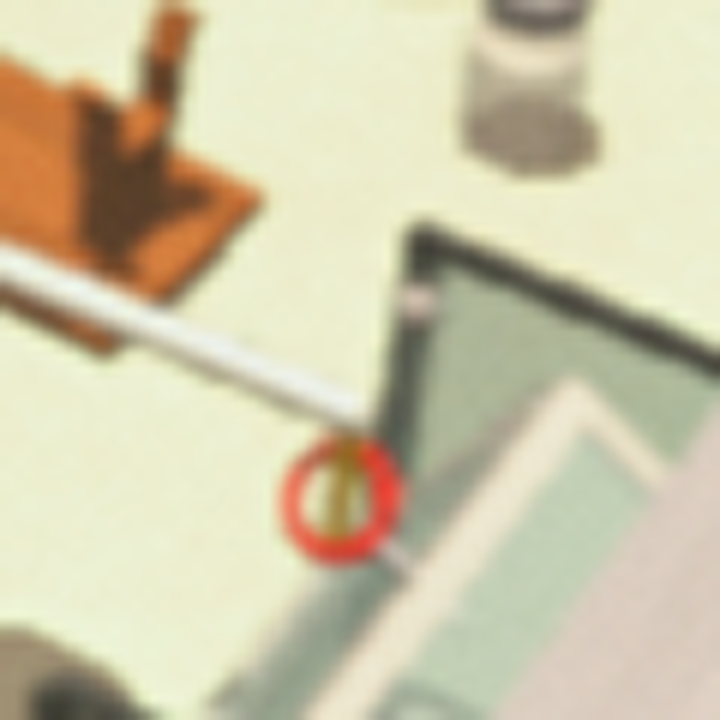

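View pics/side4c.png

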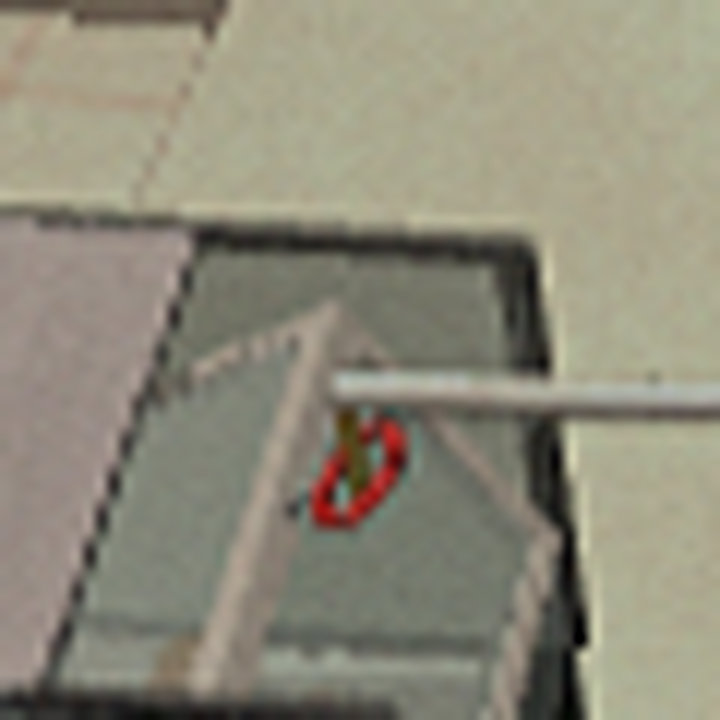

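The prong is inside the ring in both views with no contact force. I'll go about 9 mm deeper, then start the pull.

Call:
arm_command:
  slide:
    - [0, 0, 0.003]
    - [0, 0, 0.004]
    - [0, 0, 0.003]
    - [0.003, 0, 0]
    - [0.004, 0, 0]
    - [0.004, 0, 0]
    - [0, 0, 0]
    - [0, 0, 0]
  angular:
    - [0, 0, 0]
    - [0, 0, 0]
    - [0, 0, 0]
    - [0, 0, 0]
    - [0, 0, 0]
    - [0, 0, 0]
    - [0, 0, 0]
    - [0, 0, 0]
  hand: [0, 0, 0, 0, 0, 0, 0, 0]

```text
time: 10.2
tool_pos: [0.5473, 0.0432, 0.2487]
tcp_rot: [-0.139, 3.129, 0.005]
wrist_force: [1.5, 0.7, -2.3]
width: 0.238
```

```bash
python3 look.py 5 370 160 430 220 12 210 150 270 210 12
```

```text
[0.54725217 0.04316145 0.24867996] [-0.13896034  3.12910516  0.00523174] [ 1.47925293  0.74330149 -2.27414278] 0.23818418657794116 10.2
```

View pics/side5c.png

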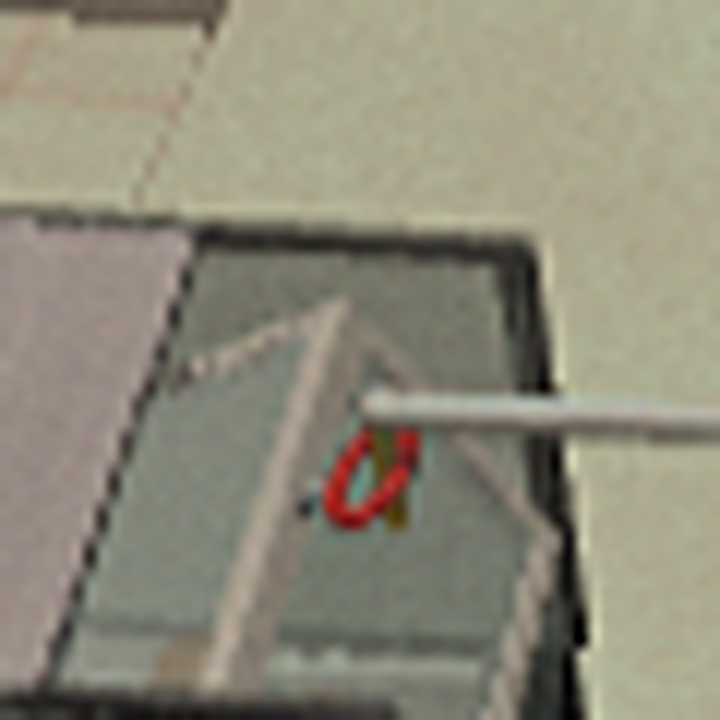

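Hooked: the ring moved with the prong, and the tip shows below the ring at (400,525). Pulling with moderate steps.

Call:
arm_command:
  slide:
    - [0.004, 0, 0]
    - [0.006, 0, 0]
    - [0.006, 0, 0]
    - [0.006, 0, 0]
    - [0.006, 0, 0]
    - [0.006, 0, 0]
    - [0.004, 0, 0]
    - [0, 0, 0]
  angular:
    - [0, 0, 0]
    - [0, 0, 0]
    - [0, 0, 0]
    - [0, 0, 0]
    - [0, 0, 0]
    - [0, 0, 0]
    - [0, 0, 0]
    - [0, 0, 0]
  hand: [0, 0, 0, 0, 0, 0, 0, 0]

```text
time: 11.1
tool_pos: [0.5069, 0.0402, 0.2481]
tcp_rot: [-0.14, 3.127, 0.007]
wrist_force: [4.1, 1.3, -3.2]
width: 0.239
```

```bash
python3 look.py 6 350 150 430 220 10 210 150 280 210 11
```

```text
[0.50688761 0.04019402 0.24811447] [-0.14046215  3.12661396  0.0069025 ] [ 4.06223933  1.32420376 -3.19642953] 0.23858831427128865 11.1
```

View pics/side6c.png

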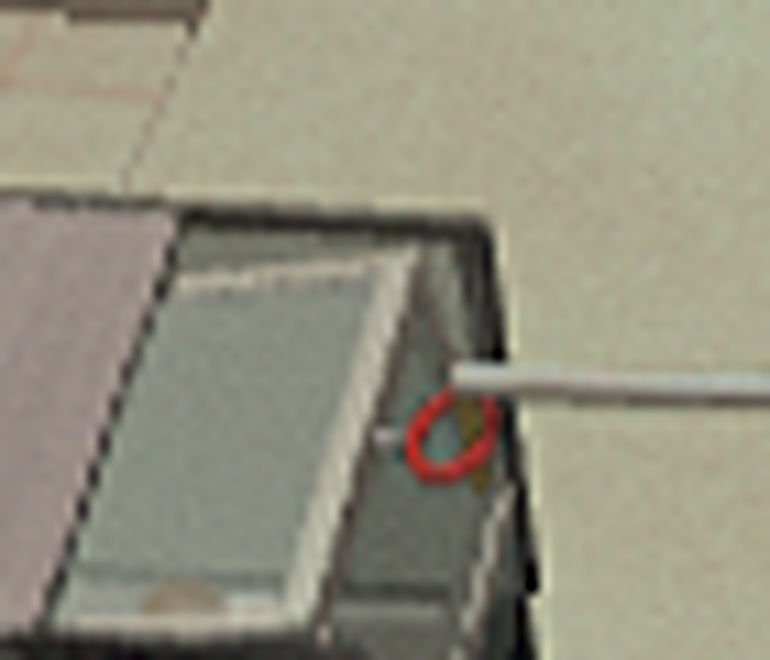

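Call:
arm_command:
  slide:
    - [0.003, 0, 0]
    - [0.003, 0, 0]
    - [0.003, 0, 0]
    - [0.003, 0, 0]
    - [0.002, 0, 0]
    - [0.002, 0, 0]
    - [0.001, 0, 0]
    - [0, 0, 0]
  angular:
    - [0, 0, 0]
    - [0, 0, 0]
    - [0, 0, 0]
    - [0, 0, 0]
    - [0, 0, 0]
    - [0, 0, 0]
    - [0, 0, 0]
    - [0, 0, 0]
  hand: [0, 0, 0, 0, 0, 0, 0, 0]

```text
time: 12.0
tool_pos: [0.4959, 0.039, 0.2463]
tcp_rot: [-0.139, 3.114, 0.008]
wrist_force: [1.5, 1.0, -2.4]
width: 0.242
```

```bash
python3 look.py 7 350 150 430 220 10 210 150 280 210 11
```

```text
[0.49586475 0.03898581 0.24628431] [-0.13921416  3.11395285  0.00781727] [ 1.52889909  1.00267612 -2.38728757] 0.24185286094583047 12.0
```

View pics/side7c.png

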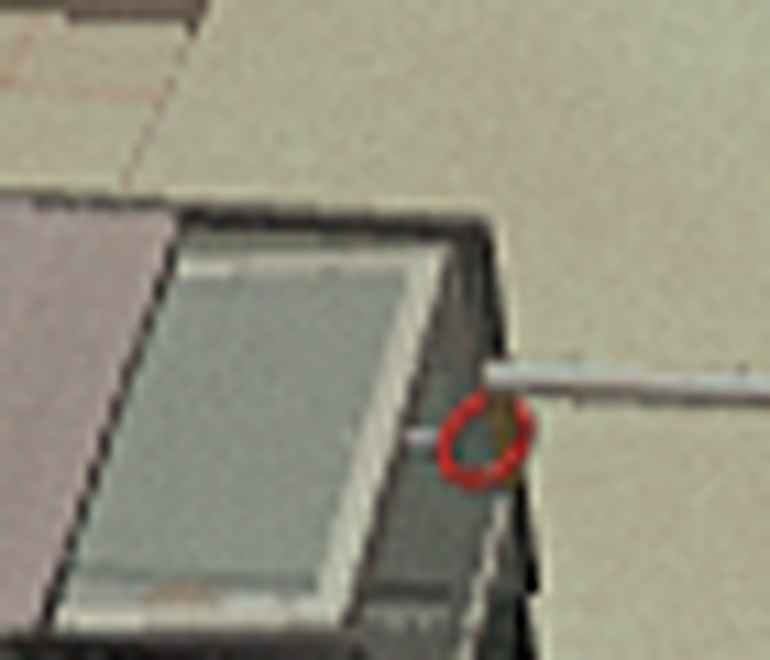

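```bash
python3 - <<'E'
from h import *
s=bot.read_state();R=Ro.from_rotvec(s['tcp_rot']).as_matrix();print(np.round(R,3))
print('kin tip',s['tool_pos']+R@np.array([-.217,0,.039]))
print('fix deg',np.degrees(Ro.from_matrix(R.T@Rdown(np.pi+.0895)).as_rotvec()))
E
```

```text
[[-0.996 -0.089  0.025]
 [-0.089  0.996  0.006]
 [-0.025  0.004 -1.   ]]
kin tip [0.7129287  0.05856339 0.21330876]
fix deg [ 0.22076865  1.43485536 -0.00634351]
```

View pics/scene7c.png

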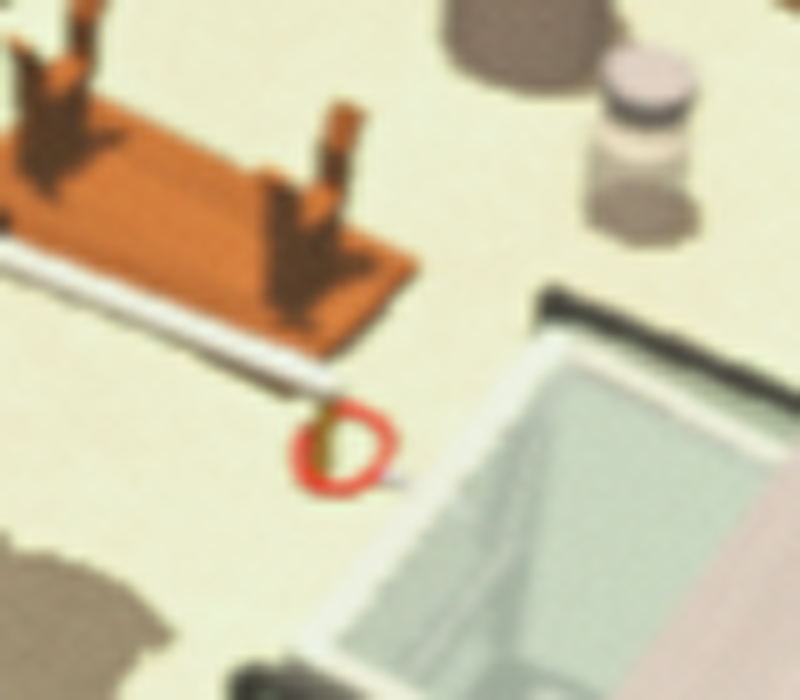

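Call:
arm_command:
  slide:
    - [0.002, 0, 0]
    - [0.002, 0, 0]
    - [0.002, 0, 0]
    - [0.002, 0, 0]
    - [0.002, 0, 0]
    - [0.002, 0, 0]
    - [0.002, 0, 0]
    - [0.001, 0, 0]
  angular:
    - [0, 0.3, 0]
    - [0, 0.3, 0]
    - [0, 0.3, 0]
    - [0, 0.3, 0]
    - [0, 0.3, 0]
    - [0, 0.3, 0]
    - [0, 0.2, 0]
    - [0, 0.2, 0]
  hand: [0, 0, 0, 0, 0, 0, 0, 0]

```text
time: 12.9
tool_pos: [0.494, 0.0387, 0.2507]
tcp_rot: [-0.14, 3.121, 0.007]
wrist_force: [7.1, 0.8, -7.1]
width: 0.239
```

```bash
python3 look.py 8 350 150 430 220 10 210 150 280 210 11;  python3 - <<'E'
from h import *
s=bot.read_state();R=Ro.from_rotvec(s['tcp_rot']).as_matrix()
print('kin tip',s['tool_pos']+R@np.array([-.217,0,.039]))
print('fix deg',np.degrees(Ro.from_matrix(R.T@Rdown(np.pi+.0895)).as_rotvec()))
E
```

```text
[0.49399892 0.03874111 0.25072959] [-0.13962027  3.12050732  0.00727889] [ 7.10183142  0.8358604  -7.0743867 ] 0.238825570954953 12.9
kin tip [0.71069897 0.05828843 0.21558203]
fix deg [ 0.21945921  1.02557102 -0.00597899]
```

View pics/side8c.png

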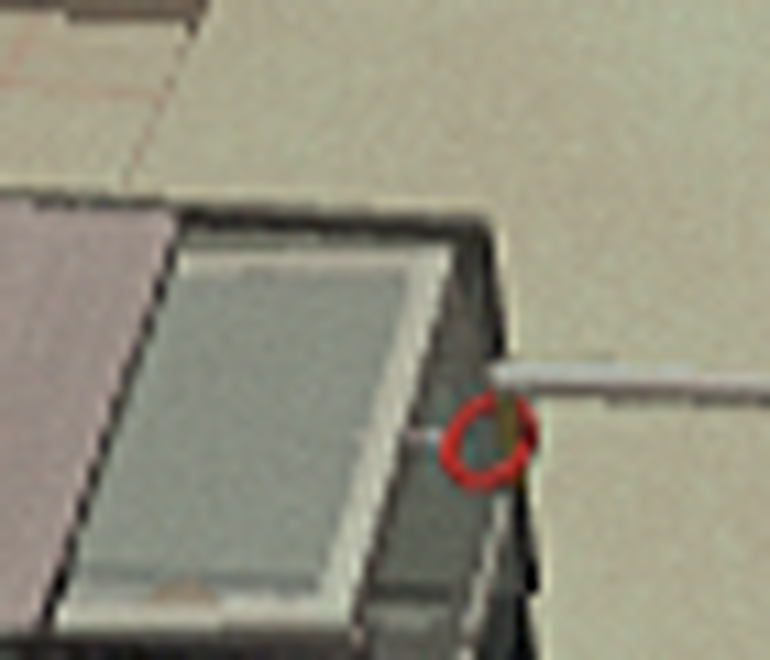

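Call:
arm_command:
  slide:
    - [0.002, 0, 0.0005]
    - [0.003, 0, 0.0005]
    - [0.003, 0, 0.0005]
    - [0.003, 0, 0.0005]
    - [0.003, 0, 0.0005]
    - [0.003, 0, 0.0005]
    - [0.003, 0, 0.0005]
    - [0.003, 0, 0.0005]
  angular:
    - [0, 0, 0]
    - [0, 0, 0]
    - [0, 0, 0]
    - [0, 0, 0]
    - [0, 0, 0]
    - [0, 0, 0]
    - [0, 0, 0]
    - [0, 0, 0]
  hand: [0, 0, 0, 0, 0, 0, 0, 0]

```text
time: 13.8
tool_pos: [0.4827, 0.0379, 0.2459]
tcp_rot: [-0.139, 3.094, 0.01]
wrist_force: [17.2, 2.2, -10.7]
width: 0.236
```

```bash
python3 look.py 9 350 150 430 220 10 210 150 280 210 11;  python3 - <<'E'
from h import *
s=bot.read_state();R=Ro.from_rotvec(s['tcp_rot']).as_matrix()
print('kin tip',s['tool_pos']+R@np.array([-.217,0,.039]))
print('fix deg',np.degrees(Ro.from_matrix(R.T@Rdown(np.pi+.0895)).as_rotvec()))
E
```

```text
[0.48271016 0.03788589 0.24588739] [-0.1385037   3.09378338  0.0099944 ] [ 17.17532985   2.20570854 -10.67427944] 0.2361967906260888 13.8
kin tip [0.70031486 0.05754501 0.21652199]
fix deg [ 0.25652159  2.57221073 -0.00454154]
```

View pics/side9c.png

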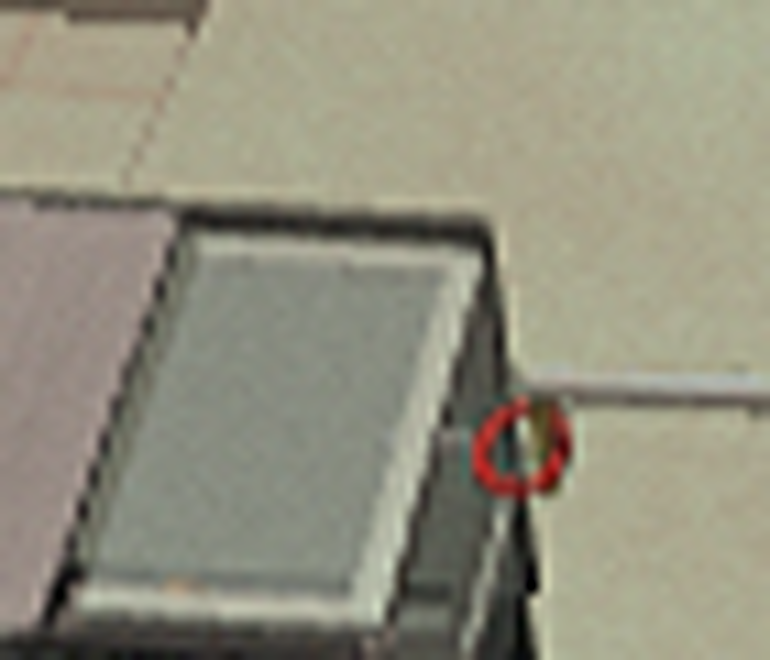

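```bash
python3 - <<'E'
from h import *
p=[.74222,.05729,.0895]; d=.039
def pt(th,al,out,y): return T2(p)([al*np.sin(th)-out*np.cos(th),y,.115+al*np.cos(th)+out*np.sin(th)])[0]
for th in (.587,.147,.1,.06,.035,0):
    o=[]
    for n,x0,y0,f in (("scene",350,150,10),("side",210,150,11)):
        for q in (pt(th,.116,d,0),pt(th,.116,d+.02,0),pt(th,.12,0,.092),pt(th,.12,0,-.092)):
            o.append(((proj(C[n],q)[0]-[x0,y0]+.5)*f-.5).round(0).astype(int).tolist())
    print(th,o)
E
```

```text
0.587 [[479, 518], [438, 476], [683, 429], [444, 772], [328, 437], [373, 415], [182, 666], [284, 293]]
0.147 [[338, 453], [287, 426], [560, 339], [314, 674], [483, 437], [541, 433], [321, 631], [414, 258]]
0.1 [[323, 450], [271, 424], [546, 331], [299, 666], [500, 440], [558, 438], [338, 630], [429, 257]]
0.06 [[310, 447], [258, 422], [533, 326], [286, 659], [515, 443], [573, 442], [353, 630], [443, 257]]
0.035 [[302, 445], [250, 422], [526, 322], [278, 656], [523, 445], [582, 446], [362, 630], [451, 257]]
0 [[291, 443], [239, 422], [515, 318], [266, 650], [536, 448], [594, 450], [374, 630], [463, 257]]
```

View pics/scene9c.png

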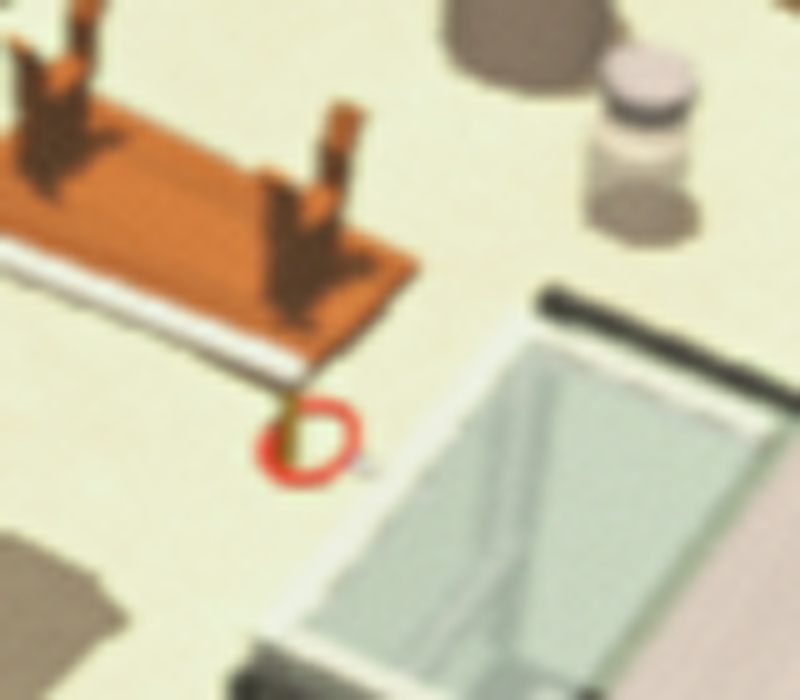

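Fx is at 17 N, close to the limit, with the flap at about 0.045 rad just before the snap. The tool has also pitched up 2.6°. I'll relax and re-level before the last pull, following the ring downwards.

Call:
arm_command:
  slide:
    - [0, 0, 0]
    - [-0.001, 0, 0]
    - [-0.001, 0, 0]
    - [-0.001, 0, 0]
    - [0, 0, 0]
    - [0, 0, 0]
    - [0, 0, 0]
    - [0, 0, 0]
  angular:
    - [0, 0, 0]
    - [0, 0.3, 0]
    - [0, 0.5, 0]
    - [0, 0.6, 0]
    - [0, 0.6, 0]
    - [0, 0.5, 0]
    - [0, 0, 0]
    - [0, 0, 0]
  hand: [0, 0, 0, 0, 0, 0, 0, 0]

```text
time: 14.7
tool_pos: [0.484, 0.0377, 0.2458]
tcp_rot: [0.14, -3.131, -0.006]
wrist_force: [0.3, -0.6, -1.3]
width: 0.234
```

```bash
cat > st.py <<'E'
from h import *
s=bot.read_state();R=Ro.from_rotvec(s['tcp_rot']).as_matrix()
print(s['time'],s['tool_pos'],s['wrist_force'],s['torque'],'kin tip',s['tool_pos']+R@np.array([-.217,0,.039]))
print('fix deg',np.degrees(Ro.from_matrix(R.T@Rdown(np.pi+.0895)).as_rotvec()))
E
python3 look.py 10 350 150 430 220 10 210 150 280 210 11; python3 st.py
```

```text
[0.48401781 0.03770443 0.24578546] [ 0.13966058 -3.13080187 -0.00570416] [ 0.32407769 -0.62636392 -1.28575375] 0.23417068815053457 14.7
14.8 [0.4839824  0.03769944 0.24577395] [ 0.32518771 -0.24712603 -1.52122851] [ 0.01077875 -0.05907406 -0.00303266] kin tip [0.69981972 0.05712806 0.20519338]
fix deg [ 0.23025977 -0.41763525 -0.02660989]
```

View pics/side10c.png

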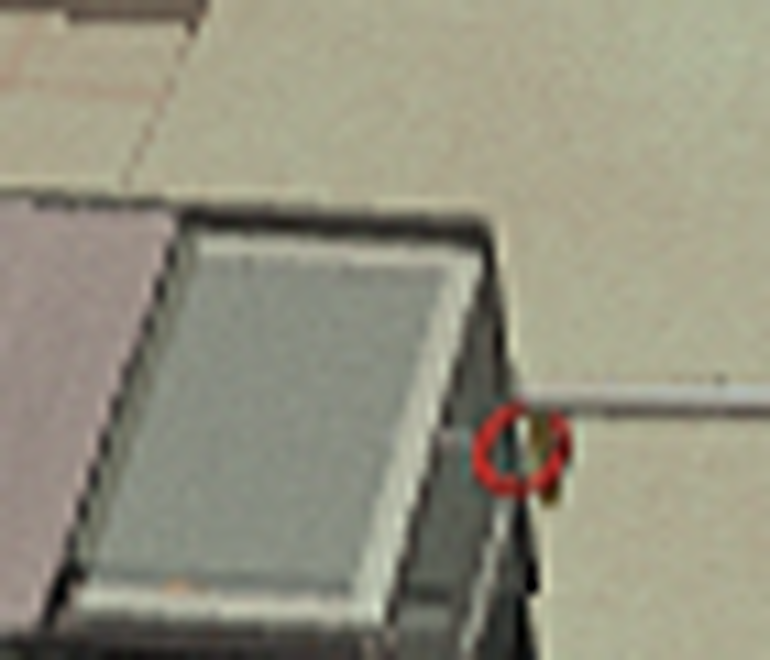

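Call:
arm_command:
  slide:
    - [0.002, 0, 0.0005]
    - [0.0025, 0, 0.001]
    - [0.0025, 0, 0.001]
    - [0.0025, 0, 0.001]
    - [0.0025, 0, 0.001]
    - [0.0025, 0, 0.001]
    - [0, 0, 0]
    - [0, 0, 0]
  angular:
    - [0, 0, 0]
    - [0, 0.1, 0]
    - [0, 0.1, 0]
    - [0, 0.1, 0]
    - [0, 0.1, 0]
    - [0, 0.1, 0]
    - [0, 0, 0]
    - [0, 0, 0]
  hand: [0, 0, 0, 0, 0, 0, 0, 0]

```text
time: 15.6
tool_pos: [0.4835, 0.0377, 0.2432]
tcp_rot: [-0.139, 3.118, 0.007]
wrist_force: [0.6, -1.0, -2.2]
width: 0.244
```

```bash
python3 look.py 11 350 150 430 220 10 210 150 280 210 11; python3 st.py
```

```text
[0.48349706 0.03766112 0.24323519] [-0.13900847  3.11811518  0.00749089] [ 0.55080982 -1.01549324 -2.22199141] 0.24355282336679543 15.6
15.7 [0.48348124 0.03768089 0.24327382] [ 1.0473154   0.02090498 -1.95343379] [ 0.06004817 -0.14351388  0.02582383] kin tip [0.70036098 0.05721491 0.20875427]
fix deg [ 0.22278193  1.18085981 -0.01895847]
```

View pics/side11c.png

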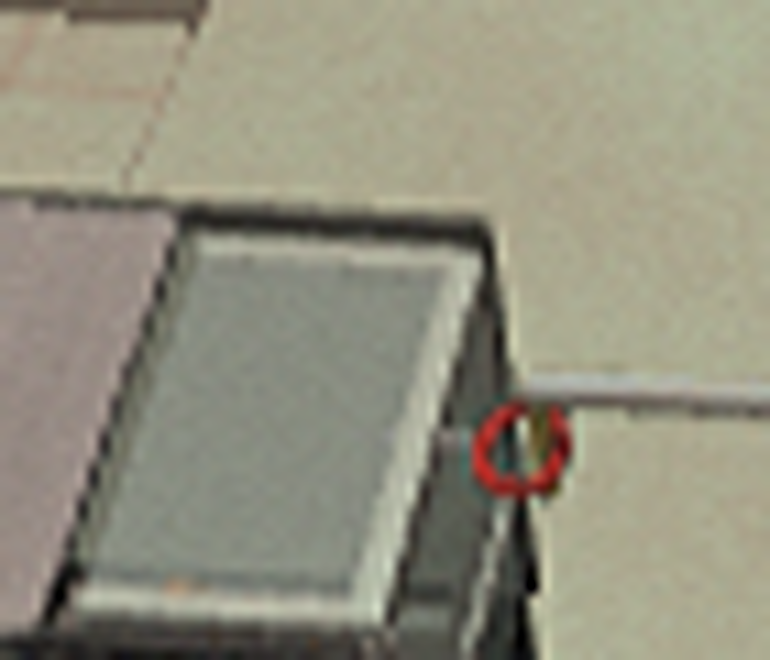

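```bash
cat > rf.py <<'E'
from h import *
phi=np.linspace(0,2*np.pi,240,endpoint=False)
P0=[.74222,.05729,.0895]
def ring(e,th,yaw):
    out=np.array([-np.cos(th)*np.cos(yaw),-np.cos(th)*np.sin(yaw),np.sin(th)]);ac=np.array([-np.sin(yaw),np.cos(yaw),0])
    return e+.014*np.cos(phi)[:,None]*out+.020*np.sin(phi)[:,None]*ac
def fit(k,verbose=True,sig=dict(scene=1.05,side=.9)):
    W={};box={}
    for n in C:
        i=cv2.imread(f"pics/{n}{k}.png").astype(float);r=np.clip(i[...,2]-np.maximum(i[...,1],i[...,0])-12,0,None)
        x0,y0,x1,y1=dict(scene=(372,185,410,212),side=(228,180,266,200))[n]
        w=r[y0:y1,x0:x1].copy(); m=(w>45).astype(np.uint8); num,lab,stt,_=cv2.connectedComponentsWithStats(m,connectivity=8)
        b=1+np.argmax(stt[1:,4]); bx,by,bw,bh,_=stt[b]; box[n]=(x0+bx-3,y0+by-3,x0+bx+bw+3,y0+by+bh+3)
        a0,b0,a1,b1=box[n];w=r[b0:b1,a0:a1];W[n]=w/w.max()
    def ren(n,P):
        x0,y0,x1,y1=box[n];uv=proj(C[n],P)-np.array([x0,y0]);yy,xx=np.mgrid[0:y1-y0,0:x1-x0]
        D=((xx[...,None]-uv[:,0])**2+(yy[...,None]-uv[:,1])**2).min(-1);return np.exp(-D/(2*sig[n]**2))
    def f(p):
        o=[]
        for n in C:
            m=ren(n,ring(p[:3],p[3],P0[2]));g=(m*W[n]).sum()/(m*m).sum();o.append((g*m-W[n]).ravel())
        return np.concatenate(o)
    cs=[(C[n],np.array([(box[n][0]+box[n][2]-1)/2,(box[n][1]+box[n][3]-1)/2])) for n in C]
    e,_=tri(cs); best=None
    for th0 in (0.05,.3,.6):
        r=least_squares(f,[*e,th0],x_scale=[.002,.002,.002,.1],diff_step=1e-3)
        if best is None or r.cost<best.cost: best=r
    l=T2([0,0,-P0[2]])(best.x[:3]-np.array([P0[0],P0[1],0]))[0]
    if verbose: print(k,box['scene'],box['side'],'case xyz',l.round(4),'th',best.x[3].round(3),'cost',round(best.cost,2))
    return l,best.x[3]
E
python3 - <<'E'
from rf import *
for k in (2,3,5,6,7,8,9,10,11): fit(k)
E
```

```text
2 (np.int32(390), np.int32(193), np.int32(407), np.int32(210)) (np.int32(233), np.int32(182), np.int32(247), np.int32(197)) case xyz [0.0322 0.0008 0.2342] th 0.598 cost 3.62
3 (np.int32(390), np.int32(193), np.int32(407), np.int32(210)) (np.int32(233), np.int32(182), np.int32(247), np.int32(197)) case xyz [0.0322 0.0008 0.2343] th 0.6 cost 3.53
5 (np.int32(389), np.int32(193), np.int32(406), np.int32(209)) (np.int32(234), np.int32(183), np.int32(248), np.int32(197)) case xyz [0.0289 0.0018 0.2346] th 0.575 cost 4.57
6 (np.int32(379), np.int32(188), np.int32(395), np.int32(204)) (np.int32(244), np.int32(183), np.int32(258), np.int32(197)) case xyz [-0.0104  0.0021  0.2376] th 0.239 cost 4.37
7 (np.int32(376), np.int32(187), np.int32(393), np.int32(203)) (np.int32(247), np.int32(183), np.int32(261), np.int32(197)) case xyz [-0.0213  0.0023  0.2363] th 0.152 cost 4.63
8 (np.int32(375), np.int32(187), np.int32(392), np.int32(203)) (np.int32(247), np.int32(183), np.int32(262), np.int32(197)) case xyz [-0.0231  0.0023  0.2359] th 0.112 cost 4.63
9 (np.int32(373), np.int32(187), np.int32(389), np.int32(202)) (np.int32(250), np.int32(183), np.int32(265), np.int32(198)) case xyz [-0.034   0.0025  0.2329] th -0.037 cost 4.56
10 (np.int32(373), np.int32(187), np.int32(389), np.int32(202)) (np.int32(250), np.int32(184), np.int32(265), np.int32(198)) case xyz [-0.0339  0.0025  0.2328] th -0.054 cost 4.61
11 (np.int32(373), np.int32(187), np.int32(389), np.int32(202)) (np.int32(250), np.int32(184), np.int32(265), np.int32(198)) case xyz [-0.0339  0.0026  0.2329] th -0.045 cost 4.4
```

```bash
python3 - <<'E'
import cv2,numpy as np
a=cv2.imread("pics/side11.png")[158:212,210:265];cv2.imwrite("pics/z1.png",cv2.resize(a,None,fx=14,fy=11,interpolation=cv2.INTER_LANCZOS4))
a=cv2.imread("pics/scene11.png")[172:225,370:435];cv2.imwrite("pics/z2.png",cv2.resize(a,None,fx=12,fy=11,interpolation=cv2.INTER_LANCZOS4))
E
```

```text
(no output)
```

View pics/z1.png

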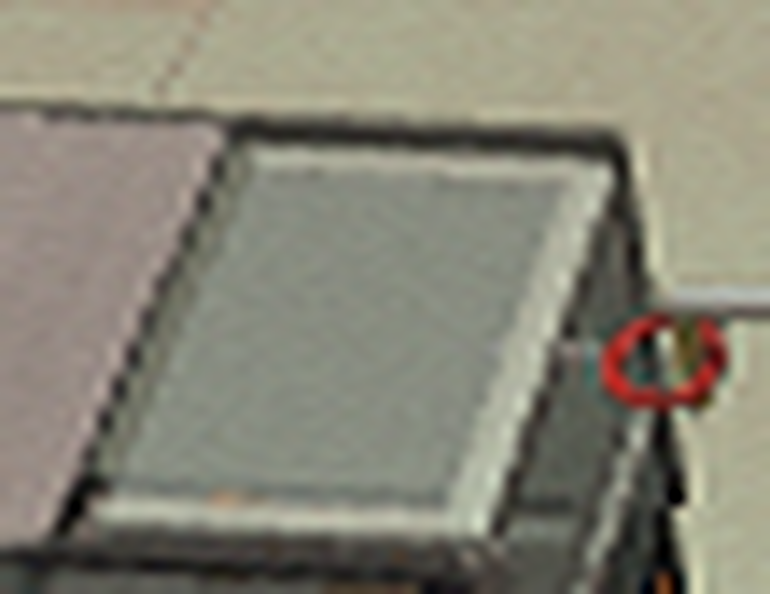

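View pics/z2.png

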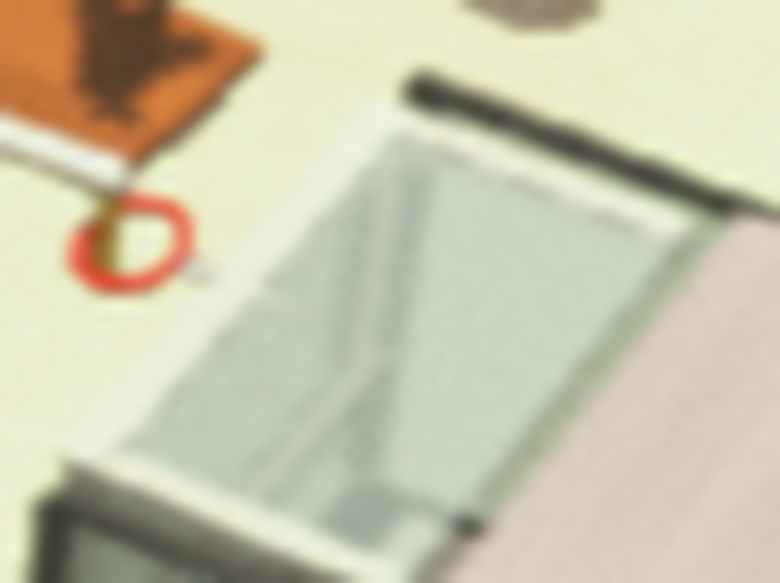

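```bash
python3 - <<'E'
from h import *
p=[.74222,.05729,.0895]
def pt(th,al,out,y): return T2(p)([al*np.sin(th)-out*np.cos(th),y,.115+al*np.cos(th)+out*np.sin(th)])[0]
for th in (0,.045,.1,.14):
    for n in C:
        y=-.092 if n=='side' else .092
        q=proj(C[n],np.array([pt(th,.124,.004,y),pt(th,.124,-.095,y)])); print(th,n,q.round(1).tolist(),'slope dv/du',((q[1]-q[0])[1]/(q[1]-q[0])[0]).round(3))
for n in C:
    y=-.11 if n=='side' else .11
    q=proj(C[n],T2(p)(np.array([[0,y,.238],[.19,y,.238]])));print('rail',n,q.round(1).tolist(),((q[1]-q[0])[1]/(q[1]-q[0])[0]).round(3))
# measured slope of outer border of bright strip
for k in (8,11):
    for n in C:
        g=cv2.cvtColor(cv2.imread(f"pics/{n}{k}.png"),cv2.COLOR_BGR2GRAY).astype(float)
        cols=range(229,250) if n=='side' else range(408,424)
        v0=[]
        for u in cols:
            lo,hi=(166,178) if n=='side' else (int(178+(u-404)*.38)-3,int(178+(u-404)*.38)+9)
            d=np.diff(g[lo:hi,u]); j=np.argmax(d); 
            if 0<j<len(d)-1:
                den=d[j-1]-2*d[j]+d[j+1]; o=.5*(d[j-1]-d[j+1])/den
            else:o=0
            v0.append(lo+j+o+.5)
        u=np.array(list(cols));v0=np.array(v0);pf=np.polyfit(u,v0,1);res=v0-np.polyval(pf,u);ok=abs(res)<.6;pf=np.polyfit(u[ok],v0[ok],1);print(k,n,pf.round(3),ok.sum(),len(u), v0.round(1).tolist())
E
```

```text
0 scene [[400.1, 180.1], [426.4, 190.6]] slope dv/du 0.401
0 side [[252.5, 172.2], [227.3, 171.4]] slope dv/du 0.032
0.045 scene [[401.6, 180.6], [427.7, 192.1]] slope dv/du 0.439
0.045 side [[251.1, 172.1], [226.0, 172.2]] slope dv/du -0.003
0.1 scene [[403.3, 181.4], [429.3, 194.0]] slope dv/du 0.487
0.1 side [[249.4, 172.1], [224.6, 173.2]] slope dv/du -0.045
0.14 scene [[404.6, 182.0], [430.3, 195.4]] slope dv/du 0.522
0.14 side [[248.1, 172.1], [223.7, 174.0]] slope dv/du -0.077
rail scene [[403.4, 177.7], [454.9, 198.2]] 0.398
rail side [[252.2, 169.3], [204.3, 167.8]] 0.031
8 scene [ 0.413 14.038] 16 16 [182.5, 182.9, 183.5, 183.6, 183.8, 184.6, 184.8, 185.5, 185.8, 186.5, 186.6, 186.8, 187.4, 187.7, 188.4, 188.7]
8 side [8.70000e-02 1.50394e+02] 17 21 [170.6, 170.6, 170.6, 172.3, 170.6, 170.6, 170.7, 170.8, 170.7, 170.7, 172.0, 172.2, 171.8, 172.1, 172.1, 172.0, 171.9, 172.0, 171.8, 171.7, 171.7]
11 scene [0.425 8.977] 16 16 [182.5, 182.8, 183.3, 183.6, 183.9, 184.6, 184.9, 185.4, 185.8, 186.3, 186.6, 186.9, 187.5, 187.9, 188.4, 188.8]
11 side [5.6000e-02 1.5777e+02] 21 21 [170.8, 170.8, 170.7, 171.0, 170.9, 170.9, 170.9, 170.9, 171.2, 171.1, 171.3, 171.4, 171.4, 171.5, 171.5, 171.6, 171.6, 171.6, 171.7, 171.7, 171.7]
```

The flap reads as shut: the top-pane slope of 0.056 in the side view fits 0 rad (0.032 expected at 0, −0.003 at 0.045), and the ring did not move under the last pull. I'll centre the prong in the hole now, then lift it out.

Call:
arm_command:
  slide:
    - [-0.0015, 0, 0]
    - [-0.002, 0, 0]
    - [-0.002, 0, 0]
    - [-0.001, 0, 0]
    - [0, 0, 0]
    - [0, 0, 0]
    - [0, 0, 0]
    - [0, 0, 0]
  angular:
    - [0, 0.3, 0]
    - [0, 0.3, 0]
    - [0, 0.3, 0]
    - [0, 0.3, 0]
    - [0, 0, 0]
    - [0, 0, 0]
    - [0, 0, 0]
    - [0, 0, 0]
  hand: [0, 0, 0, 0, 0, 0, 0, 0]

```text
time: 16.5
tool_pos: [0.4892, 0.0381, 0.2428]
tcp_rot: [0.14, -3.133, -0.006]
wrist_force: [0.5, -0.4, -2.3]
width: 0.237
```

```bash
python3 look.py 12 350 150 430 220 10 210 150 280 210 11; python3 st.py
```

```text
[0.48915577 0.03812488 0.24276692] [ 0.1395926  -3.13252358 -0.00562574] [ 0.5280643  -0.39618613 -2.28864345] 0.2366370815623315 16.5
16.6 [0.48912196 0.03812808 0.2427844 ] [-0.22363549 -1.65734452 -2.64164148] [-0.04859717  0.02677442 -0.00732131] kin tip [0.70502112 0.05755445 0.20253307]
fix deg [ 0.22052055 -0.3305933  -0.02670386]
```

View pics/side12c.png

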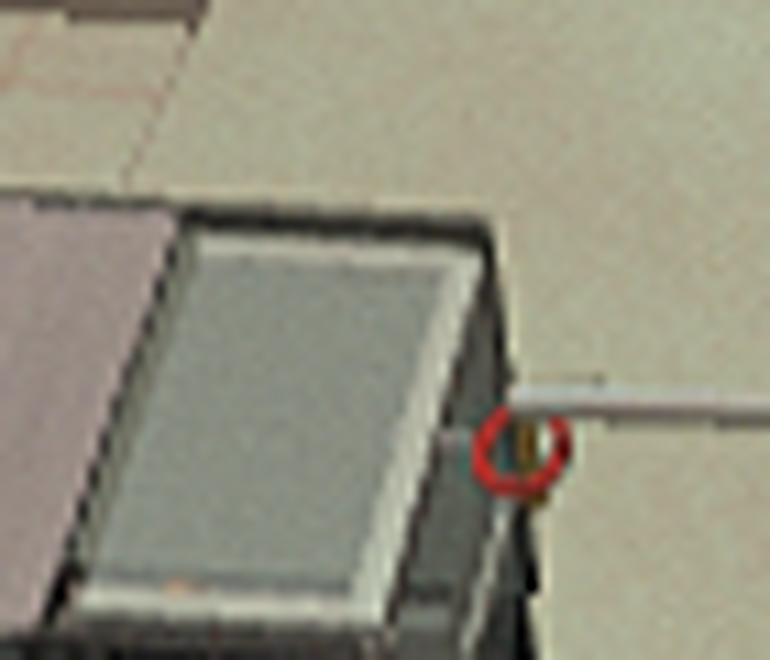

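View pics/scene12c.png

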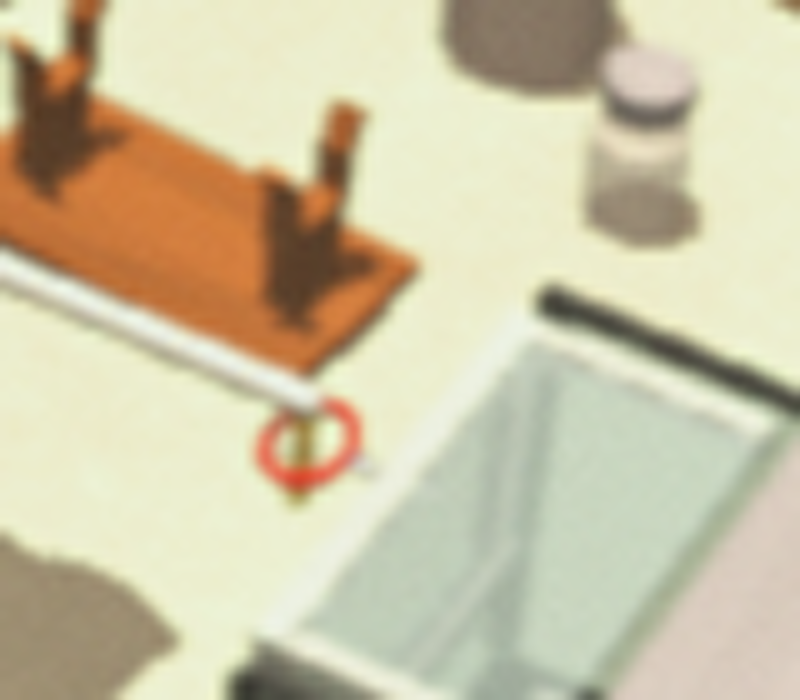

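The prong is centred in the ring. Lifting straight out.

Call:
arm_command:
  slide:
    - [0, 0, -0.003]
    - [0, 0, -0.006]
    - [0, 0, -0.008]
    - [0, 0, -0.008]
    - [0, 0, -0.008]
    - [0, 0, -0.008]
    - [0, 0, -0.008]
    - [0, 0, -0.008]
  angular:
    - [0, 0, 0]
    - [0, 0, 0]
    - [0, 0, 0]
    - [0, 0, 0]
    - [0, 0, 0]
    - [0, 0, 0]
    - [0, 0, 0]
    - [0, 0, 0]
  hand: [0, 0, 0, 0, 0, 0, 0, 0]

```text
time: 17.4
tool_pos: [0.4893, 0.0379, 0.3051]
tcp_rot: [0.14, -3.133, -0.006]
wrist_force: [0.3, -0.6, -1.5]
width: 0.236
```

```bash
python3 look.py 13 350 150 430 220 10 210 150 280 210 11; python3 st.py; python3 -c "
from rf import *
fit(12);fit(13)"
```

```text
[0.48933489 0.03792417 0.30506105] [ 0.1396968  -3.13322011 -0.0056113 ] [ 0.32922823 -0.5606407  -1.52687866] 0.23591658744142485 17.4
17.5 [0.49020389 0.03792596 0.30609157] [-0.01859439 -0.56527503 -2.20536971] [-0.02627636 -0.0236539  -0.01641223] kin tip [0.70623938 0.0573538  0.26657923]
fix deg [ 0.2075228  -0.13532337 -0.02679746]
12 (np.int32(373), np.int32(187), np.int32(389), np.int32(202)) (np.int32(250), np.int32(184), np.int32(265), np.int32(198)) case xyz [-0.0341  0.0023  0.2328] th -0.056 cost 4.96
13 (np.int32(373), np.int32(187), np.int32(389), np.int32(202)) (np.int32(250), np.int32(184), np.int32(265), np.int32(198)) case xyz [-0.0343  0.0022  0.233 ] th 0.011 cost 4.45
```

View pics/side13c.png

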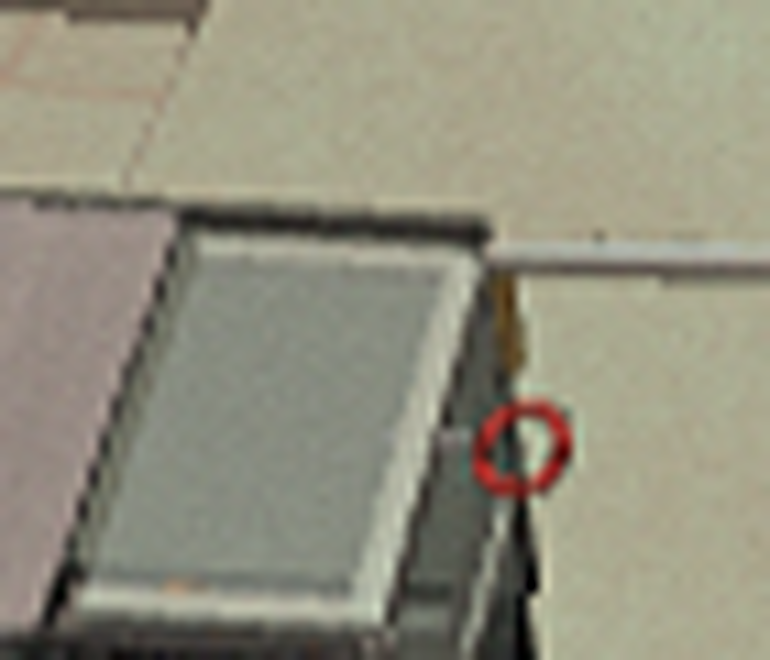

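The prong is free and the ring unmoved. Before leaving I'll check the shut angle independently, by comparing the flap's top-strip slope with the rail slope.

```bash
python3 - <<'E'
from h import *
p=[.74222,.05729,.0895]
def pt(th,al,out,y): return T2(p)([al*np.sin(th)-out*np.cos(th),y,.115+al*np.cos(th)+out*np.sin(th)])[0]
def mod(th,n):
    y=-.088 if n=='side' else .088
    q=proj(C[n],np.array([pt(th,.124,-.012,y),pt(th,.124,-.08,y)]));return q
for k in (6,7,8,11,13):
    for n in C:
        g=cv2.cvtColor(cv2.imread(f"pics/{n}{k}.png"),cv2.COLOR_BGR2GRAY).astype(float)
        best=[]
        # search th maximizing mean strip contrast: brightness along line with free uv offset
        for th in np.arange(-.12,.4,.01):
            q=mod(th,n)
            for dv in np.arange(-3,3.01,.25):
                L=q[0]+np.linspace(0,1,40)[:,None]*(q[1]-q[0])+[0,dv]
                val=cv2.remap(g.astype(np.float32),L[:,0].astype(np.float32).reshape(1,-1),L[:,1].astype(np.float32).reshape(1,-1),cv2.INTER_LINEAR).ravel()
                best.append((np.minimum(val,np.percentile(val,80)).mean(),round(th,3),dv))
        best.sort(reverse=True); print(k,n,[(round(b[0],1),float(b[1]),float(b[2])) for b in best[:4]])
# rails darkest line
for n in C:
    g=cv2.cvtColor(cv2.imread(f"pics/{n}13.png"),cv2.COLOR_BGR2GRAY).astype(np.float32)
    y=-.106 if n=='side' else .106
    q=proj(C[n],T2(p)(np.array([[.01,y,.238],[.08,y,.238]])));best=[]
    for sl in np.arange(-4,4.01,.25):
        for dv in np.arange(-4,4.01,.25):
            L=q[0]+np.linspace(0,1,40)[:,None]*(q[1]-q[0]+[0,sl])+[0,dv]
            val=cv2.remap(g,L[:,0].astype(np.float32).reshape(1,-1),L[:,1].astype(np.float32).reshape(1,-1),cv2.INTER_LINEAR).ravel();best.append((val.mean(),sl,dv))
    best.sort();print('rail',n,[(round(float(b[0]),1),float(b[1]),float(b[2])) for b in best[:4]])
E
```

```text
6 scene [(np.float32(227.8), 0.19, 0.5), (np.float32(227.6), 0.2, 0.25), (np.float32(227.6), 0.21, 0.25), (np.float32(227.6), 0.2, 0.5)]
6 side [(np.float32(160.4), 0.18, 0.25), (np.float32(160.0), 0.16, 0.5), (np.float32(159.8), 0.19, 0.25), (np.float32(159.7), 0.17, 0.25)]
7 scene [(np.float32(229.5), 0.17, -0.25), (np.float32(229.5), 0.15, 0.0), (np.float32(229.4), 0.14, 0.0), (np.float32(229.4), 0.16, -0.25)]
7 side [(np.float32(160.9), 0.16, -0.5), (np.float32(160.4), 0.14, -0.25), (np.float32(160.4), 0.15, -0.25), (np.float32(160.0), 0.17, -0.5)]
8 scene [(np.float32(230.6), 0.12, 0.0), (np.float32(230.5), 0.14, -0.25), (np.float32(230.5), 0.1, 0.25), (np.float32(230.5), 0.13, 0.0)]
8 side [(np.float32(163.9), 0.04, 0.25), (np.float32(162.8), 0.02, 0.5), (np.float32(162.4), 0.05, 0.25), (np.float32(161.6), -0.0, 0.75)]
11 scene [(np.float32(229.7), 0.02, 0.25), (np.float32(229.7), 0.04, 0.0), (np.float32(229.6), 0.05, 0.0), (np.float32(229.6), 0.06, -0.25)]
11 side [(np.float32(166.3), -0.05, 0.5), (np.float32(166.0), -0.04, 0.5), (np.float32(165.8), -0.07, 0.75), (np.float32(165.8), -0.06, 0.75)]
13 scene [(np.float32(229.8), 0.02, 0.25), (np.float32(229.8), 0.04, 0.0), (np.float32(229.6), 0.05, 0.0), (np.float32(229.6), -0.0, 0.5)]
13 side [(np.float32(165.3), -0.07, 0.75), (np.float32(165.2), -0.05, 0.5), (np.float32(165.0), -0.06, 0.75), (np.float32(165.0), -0.04, 0.5)]
rail scene [(83.6, 0.5, 0.5), (84.0, 0.25, 0.5), (84.0, 0.0, 0.75), (84.2, 0.25, 0.75)]
rail side [(46.7, 0.25, 0.25), (46.8, 0.0, 0.5), (47.6, 0.5, 0.25), (48.0, 0.75, 0.0)]
```

The vision estimates average about 0 rad but scatter by ±0.03. The wrist camera would give a finer view of the front, so I'll raise and tilt for one look.

Call:
arm_command:
  slide:
    - [0.005, 0, -0.01]
    - [0.005, 0, -0.012]
    - [0.004, 0, -0.012]
    - [0, 0, -0.012]
    - [0, 0, -0.012]
    - [0, 0, -0.012]
    - [0, 0, -0.01]
    - [0, 0, 0]
  angular:
    - [0, -3, 0]
    - [0, -3, 0]
    - [0, -3, 0]
    - [0, -3, 0]
    - [0, -3, 0]
    - [0, -3, 0]
    - [0, -2, 0]
    - [0, 0, 0]
  hand: [0, 0, 0, 0, 0, 0, 0, 0]

```text
time: 18.3
tool_pos: [0.461, 0.0352, 0.383]
tcp_rot: [-0.124, 2.788, 0.028]
wrist_force: [-0.1, -0.3, -2.2]
width: 0.241
```

```bash
python3 - <<'E'
from h import *
import pickle
c=bot.get_calibration("wrist");im=bot.read_camera("wrist");cv2.imwrite("pics/wrist2.png",im[:,:,::-1]);pickle.dump(c,open("w2.pkl","wb"))
E
python3 st.py
```

```text
18.35 [0.46102781 0.03518499 0.38216459] [-0.22079183 -0.38244621 -1.29715401] [-0.01142215  0.3292884   0.01755777] kin tip [0.67741112 0.05439554 0.4198371 ]
fix deg [ 0.22550917 20.02702323 -0.05470588]
```

View pics/wrist2.png

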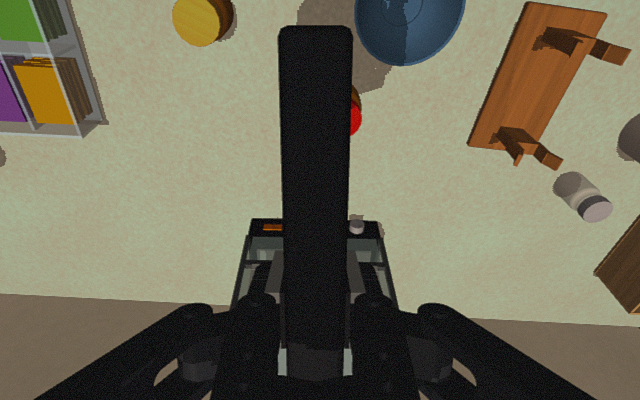

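The handle and fingers block the view, with the case front at (315,230). On the way home a lateral shift will bring it into the open, so I'll move sideways and look once.

Call:
arm_command:
  slide:
    - [0, 0.02, 0]
    - [0, 0.03, 0]
    - [0, 0.03, 0]
    - [0, 0.03, 0]
    - [0, 0.03, 0]
    - [0, 0.03, 0]
    - [0, 0.02, 0]
    - [0, 0, 0]
  angular:
    - [0, 0, 0]
    - [0, 0, 0]
    - [0, 0, 0]
    - [0, 0, 0]
    - [0, 0, 0]
    - [0, 0, 0]
    - [0, 0, 0]
    - [0, 0, 0]
  hand: [0, 0, 0, 0, 0, 0, 0, 0]

```text
time: 19.15
tool_pos: [0.4435, 0.2308, 0.3723]
tcp_rot: [-0.119, 2.81, 0.017]
wrist_force: [-0.1, -0.4, -1.9]
width: 0.244
```

```bash
python3 - <<'E'
from h import *
import pickle
c=bot.get_calibration("wrist");im=bot.read_camera("wrist");cv2.imwrite("pics/wrist3.png",im[:,:,::-1]);pickle.dump(c,open("w3.pkl","wb"))
cv2.imwrite("pics/wrist3c.png",cv2.resize(im[200:380,20:280,::-1],None,fx=3,fy=3,interpolation=cv2.INTER_CUBIC))
E
python3 st.py
```

```text
19.2 [0.44350742 0.22965208 0.37203877] [ 0.2877451   0.29547451 -2.81273366] [0.00188498 0.30050323 0.02627409] kin tip [0.66069845 0.24798757 0.40523312]
fix deg [-0.20744331 18.84737175 -0.29760863]
```

View pics/wrist3c.png

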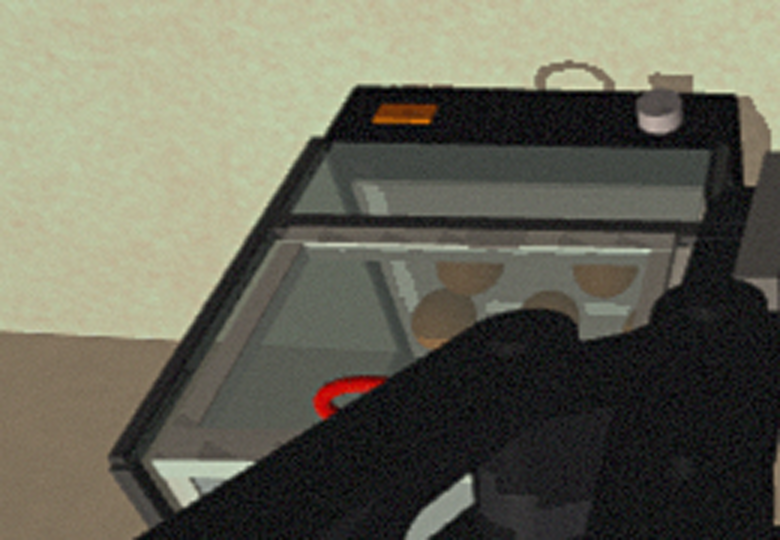

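```bash
python3 - <<'E'
from h import *
import pickle
c=pickle.load(open("w3.pkl","rb"));p=[.74222,.05729,.0895]
cr=lambda uv:((np.atleast_2d(uv)-[20,200]+.5)*3-.5).round(0).astype(int).tolist()
def pt(th,al,out,y): return T2(p)([al*np.sin(th)-out*np.cos(th),y,.115+al*np.cos(th)+out*np.sin(th)])[0]
print('case front post corners top/z.11/0',cr(proj(c,T2(p)(np.array([[0,-.11,.238],[0,-.11,.11],[0,-.11,0],[0,.11,.11],[0,.11,0]])))))
for th in (0,.045,.1): print(th,cr(proj(c,np.array([pt(th,0,.004,-.092),pt(th,.124,.004,-.092),pt(th,.124,-.004,-.092),pt(th,.116,.035,0)]))))
im=cv2.imread("pics/wrist3.png")
def draw(th,col,im):
    A=np.array([pt(th,0,.004,-.092),pt(th,.124,.004,-.092),pt(th,.124,.004,.092)]);q=cr(proj(c,A))
    for i in range(2): cv2.line(im,tuple(q[i]),tuple(q[i+1]),col,1)
z=cv2.imread("pics/wrist3c.png");draw(0,(0,255,0),z);draw(.045,(0,0,255),z)
q=cr(proj(c,T2(p)(np.array([[0,-.11,.238],[0,-.11,0],[0,.11,0]]))))
cv2.line(z,tuple(q[0]),tuple(q[1]),(255,0,0),1);cv2.line(z,tuple(q[1]),tuple(q[2]),(255,0,0),1)
cv2.imwrite("pics/wrist3o.png",z)
E
```

```text
case front post corners top/z.11/0 [[104, 473], [258, 229], [349, 85], [707, 228], [733, 84]]
0 [[287, 231], [144, 469], [152, 481], [365, 403]]
0.045 [[287, 231], [150, 477], [158, 488], [367, 415]]
0.1 [[287, 231], [157, 486], [166, 495], [370, 429]]
```

View pics/wrist3o.png

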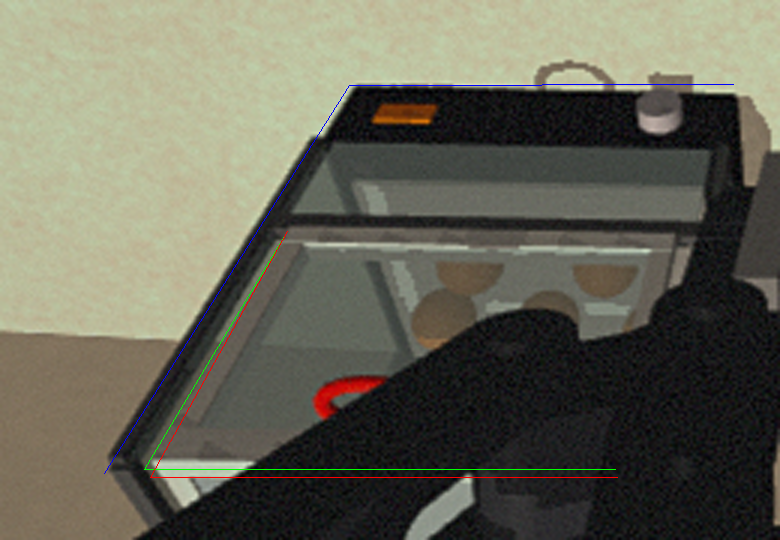

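The wrist view settles it. The flap's upper corner (148,457) is level with the post top (112,462), an offset of (36,−5). The model gives (40,−4) at 0 rad and (46,4) at 0.045 rad. The flap is shut, so the pole goes home.

```bash
python3 - <<'E'
from h import *
plan([.485,.3265,.24],Rdown(np.pi-.0254),8)
E
```

```text
slide [[-0.0005, 0.0117, 0.0176], [-0.0011, 0.0117, 0.0175], [-0.0017, 0.0118, 0.0175], [-0.0022, 0.0118, 0.0174], [-0.0028, 0.0119, 0.0172], [-0.0033, 0.012, 0.0171], [-0.0038, 0.0121, 0.0169], [-0.0044, 0.0121, 0.0167]] 
ang [[0.11, 2.35, 0.78], [0.11, 2.35, 0.78], [0.11, 2.35, 0.78], [0.11, 2.35, 0.78], [0.11, 2.35, 0.78], [0.11, 2.35, 0.78], [0.11, 2.35, 0.78], [0.11, 2.35, 0.78]]
```

Call:
arm_command:
  slide:
    - [0, 0.012, 0.014]
    - [-0.001, 0.012, 0.017]
    - [-0.002, 0.012, 0.017]
    - [-0.002, 0.012, 0.017]
    - [-0.003, 0.012, 0.017]
    - [-0.003, 0.012, 0.017]
    - [-0.004, 0.012, 0.016]
    - [-0.004, 0.01, 0.012]
  angular:
    - [0, 2.4, 0.8]
    - [0.1, 2.4, 0.8]
    - [0.1, 2.4, 0.8]
    - [0.1, 2.4, 0.8]
    - [0.1, 2.4, 0.8]
    - [0.1, 2.4, 0.8]
    - [0.1, 2.3, 0.8]
    - [0.1, 2.0, 0.7]
  hand: [0, 0, 0, 0, 0, 0, 0, 0]

```text
time: 20.0
tool_pos: [0.4865, 0.3193, 0.2449]
tcp_rot: [-0.058, -3.13, 0.004]
wrist_force: [0.6, 0.4, -1.7]
width: 0.24
```

```bash
python3 - <<'E'
from h import *
print(bot.read_state()['tool_pos'])
plan([.485,.3265,.16],Rdown(np.pi-.0254),6)
E
```

```text
[0.48653217 0.3193073  0.24486283]
slide [[0.0001, 0.0012, 0.0141], [0.0002, 0.0012, 0.0141], [0.0002, 0.0012, 0.0141], [0.0002, 0.0012, 0.0141], [0.0002, 0.0012, 0.0141], [0.0003, 0.0012, 0.0141]] 
ang [[-0.03, -0.1, -0.11], [-0.03, -0.1, -0.11], [-0.03, -0.1, -0.11], [-0.03, -0.1, -0.11], [-0.03, -0.1, -0.11], [-0.03, -0.1, -0.11]]
```

Call:
arm_command:
  slide:
    - [0, 0.001, 0.012]
    - [0, 0.001, 0.014]
    - [0, 0.001, 0.014]
    - [0, 0.001, 0.014]
    - [0, 0.001, 0.014]
    - [0, 0.001, 0.012]
    - [0, 0, 0.006]
    - [0, 0, 0]
  angular:
    - [0, -0.1, -0.1]
    - [0, -0.1, -0.1]
    - [0, -0.1, -0.1]
    - [0, -0.1, -0.1]
    - [0, -0.1, -0.1]
    - [0, 0, 0]
    - [0, 0, 0]
    - [0, 0, 0]
  hand: [0, 0, 0, 0, 0, 0, 0, 0]

```text
time: 20.8
tool_pos: [0.4855, 0.3202, 0.1482]
tcp_rot: [-0.047, -3.136, 0.012]
wrist_force: [0.1, -0.6, -1.8]
width: 0.237
```

```bash
python3 look.py 14 330 110 430 200 8 220 230 360 330 5.7 2>/dev/null || python3 look.py 14 330 110 430 200 8 220 220 360 320 5
python3 - <<'E'
from h import *
plan([.485,.3266,.061],Rdown(np.pi-.0254),8)
E
```

```text
[0.4854797  0.32024524 0.14823203] [-0.04735311 -3.13571539  0.01221153] [ 0.13200911 -0.61143077 -1.78934366] 0.2370810817809029 20.8
slide [[0.0001, 0.0008, 0.0111], [0.0001, 0.0008, 0.0111], [0.0001, 0.0008, 0.0111], [0.0002, 0.0008, 0.0111], [0.0002, 0.0008, 0.0111], [0.0002, 0.0008, 0.0111], [0.0002, 0.0008, 0.0111], [0.0002, 0.0007, 0.0111]] 
ang [[-0.05, -0.03, -0.04], [-0.05, -0.03, -0.04], [-0.05, -0.03, -0.04], [-0.05, -0.03, -0.04], [-0.05, -0.03, -0.04], [-0.05, -0.03, -0.04], [-0.05, -0.03, -0.04], [-0.05, -0.03, -0.04]]
```

View pics/side14c.png

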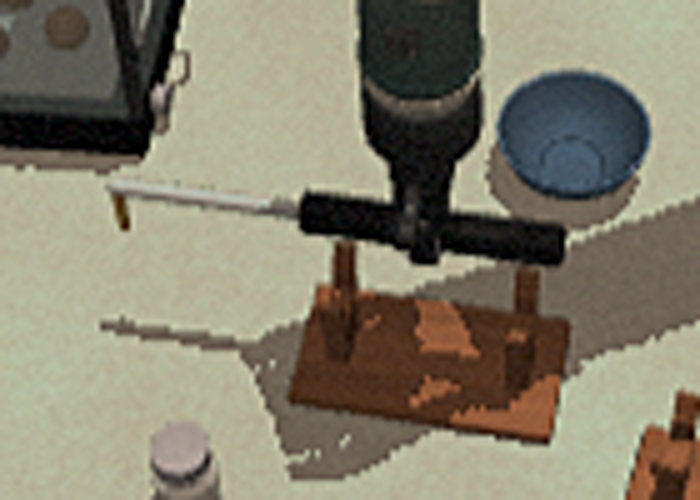

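View pics/scene14c.png

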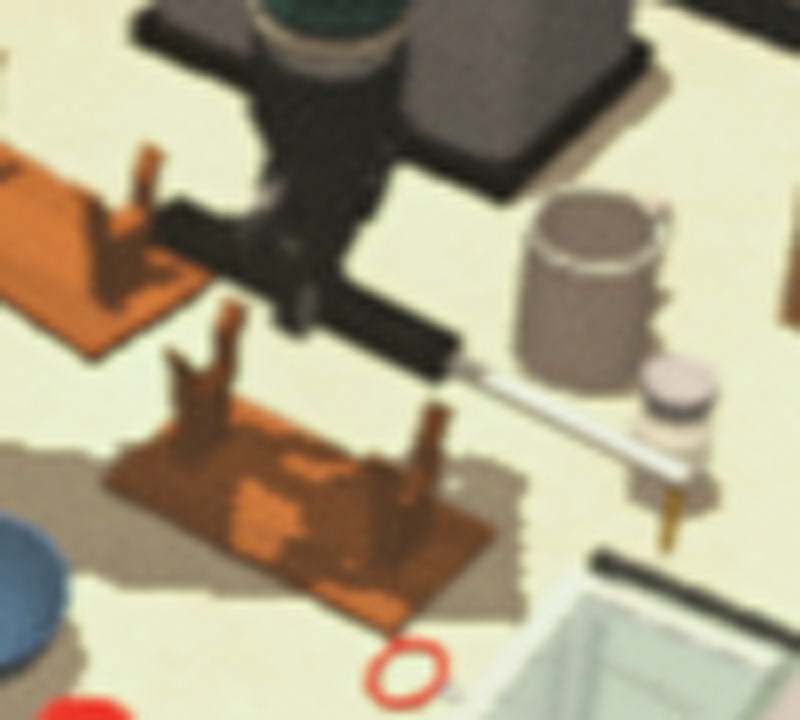

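Call:
arm_command:
  slide:
    - [0, 0.002, 0.006]
    - [0, 0.002, 0.008]
    - [0, 0.002, 0.008]
    - [0, 0.001, 0.008]
    - [0, 0, 0.005]
    - [0, 0, 0]
    - [0, 0, 0]
    - [0, 0, 0]
  angular:
    - [-0.1, 0, 0]
    - [-0.1, 0, 0]
    - [-0.1, 0, 0]
    - [-0.1, 0, 0]
    - [0, 0, 0]
    - [0, 0, 0]
    - [0, 0, 0]
    - [0, 0, 0]
  hand: [0, 0, 0, 0, 0, 0, 0, 0]

```text
time: 21.7
tool_pos: [0.488, 0.3293, 0.1134]
tcp_rot: [-0.047, -3.141, -0.005]
wrist_force: [0.1, 0.4, -2.7]
width: 0.238
```

```bash
python3 look.py 15 330 110 430 200 8 220 220 360 320 5
python3 - <<'E'
from h import *
plan([.485,.3267,.061],Rdown(np.pi-.0254),5)
E
```

```text
[0.48795526 0.3293001  0.11343353] [-0.04721416 -3.14076995 -0.00454382] [ 0.13132532  0.37602231 -2.72505049] 0.2375597315717685 21.7
slide [[0.0006, -0.0006, 0.0105], [0.0006, -0.0006, 0.0105], [0.0006, -0.0006, 0.0105], [0.0006, -0.0006, 0.0105], [0.0006, -0.0006, 0.0105]] 
ang [[0.04, -0.0, -0.05], [0.04, -0.0, -0.05], [0.04, -0.0, -0.05], [0.04, -0.0, -0.05], [0.04, -0.0, -0.05]]
```

View pics/side15c.png

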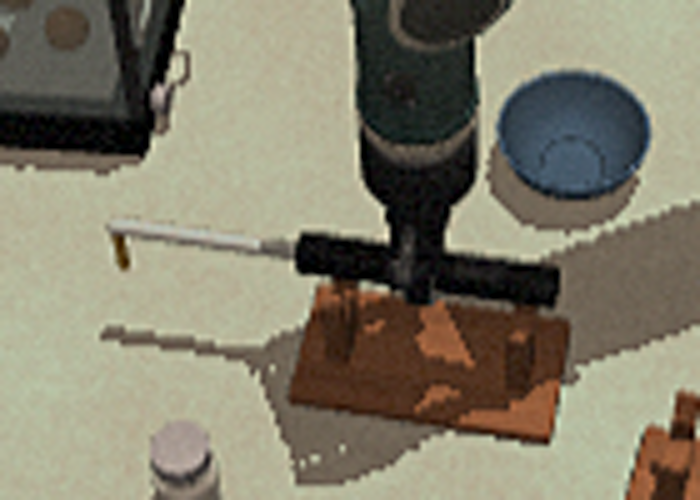

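View pics/scene15c.png

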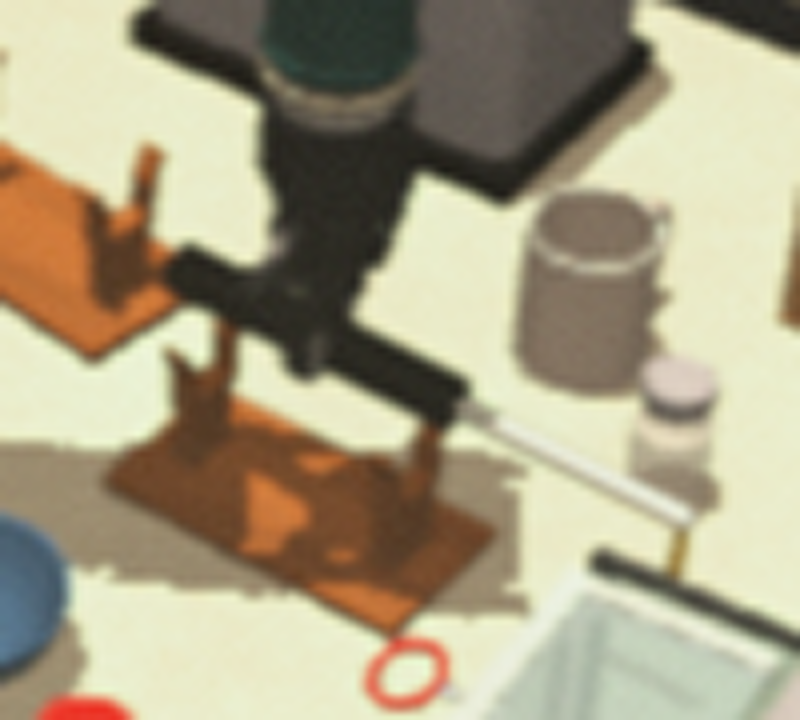

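Call:
arm_command:
  slide:
    - [0.001, -0.001, 0.003]
    - [0.001, -0.001, 0.004]
    - [0.001, -0.001, 0.006]
    - [0, 0, 0.008]
    - [0, 0, 0.008]
    - [0, 0, 0.007]
    - [0, 0, 0.003]
    - [0, 0, 0]
  angular:
    - [0.1, 0, 0]
    - [0.1, 0, 0]
    - [0, 0, 0]
    - [0, 0, 0]
    - [0, 0, 0]
    - [0, 0, 0]
    - [0, 0, 0]
    - [0, 0, 0]
  hand: [0, 0, 0, 0, 0, 0, 0, 0]

```text
time: 22.6
tool_pos: [0.4846, 0.326, 0.0711]
tcp_rot: [-0.047, -3.141, 0.001]
wrist_force: [-0.3, 0.6, -1.7]
width: 0.242
```

```bash
python3 - <<'E'
from h import *
s=bot.read_state();print(s['tool_pos'],s['wrist_force'])
plan([.485,.3267,.061],Rdown(np.pi-.0254),4)
E
```

```text
[0.48458654 0.3260168  0.07109217] [-0.3203015   0.63529782 -1.73622501]
slide [[-0.0001, 0.0002, 0.0025], [-0.0001, 0.0002, 0.0025], [-0.0001, 0.0002, 0.0025], [-0.0001, 0.0002, 0.0025]] 
ang [[-0.01, -0.0, -0.07], [-0.01, -0.0, -0.07], [-0.01, -0.0, -0.07], [-0.01, -0.0, -0.07]]
```

Inside the saddles without contact. Last 10 mm.

Call:
arm_command:
  slide:
    - [0, 0.0005, 0.002]
    - [0, 0, 0.003]
    - [0, 0, 0.003]
    - [0, 0, 0.002]
    - [0, 0, 0]
    - [0, 0, 0]
    - [0, 0, 0]
    - [0, 0, 0]
  angular:
    - [0, 0, 0]
    - [0, 0, 0]
    - [0, 0, 0]
    - [0, 0, 0]
    - [0, 0, 0]
    - [0, 0, 0]
    - [0, 0, 0]
    - [0, 0, 0]
  hand: [0, 0, 0, 0, 0, 0, 0, 0]

```text
time: 23.4
tool_pos: [0.4856, 0.3272, 0.0615]
tcp_rot: [0.047, 3.139, 0.001]
wrist_force: [-0.6, 0.4, -2.4]
width: 0.237
```

```bash
python3 look.py 16 330 110 430 200 8 220 220 360 320 5
```

```text
[0.485638   0.32724348 0.06149717] [4.74216893e-02 3.13943361e+00 9.14545847e-04] [-0.6484779   0.37402549 -2.3848934 ] 0.23721698785300463 23.4
```

View pics/side16c.png

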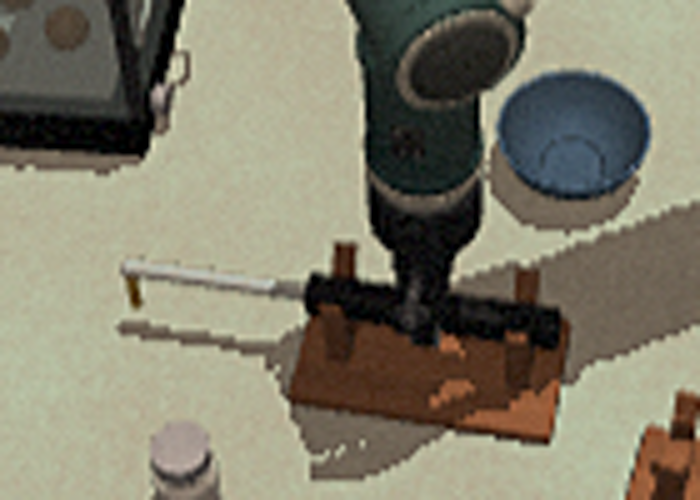

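View pics/scene16c.png

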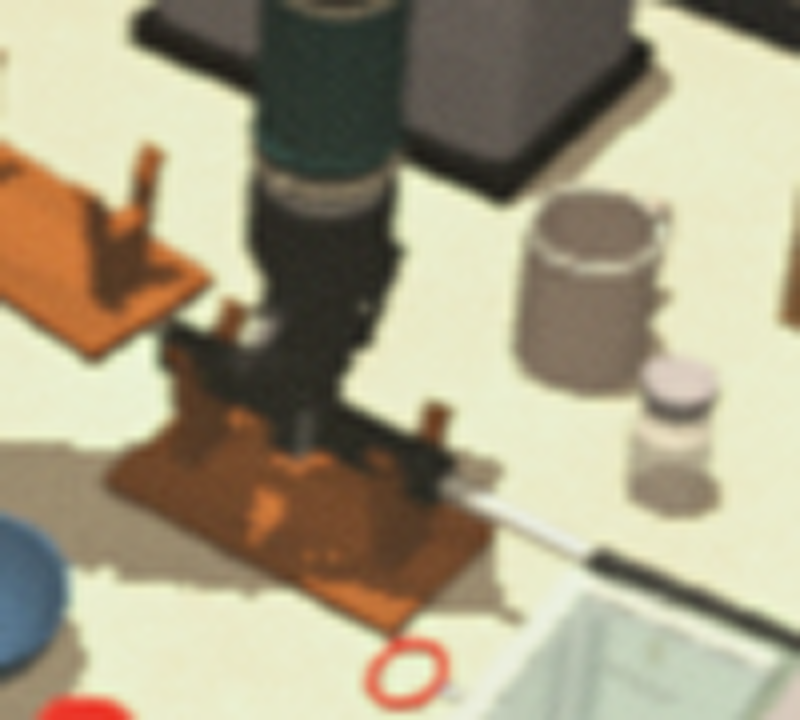

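Seated in both saddles, prong forward and hanging. Opening the fingers.

Call:
arm_command:
  slide:
    - [0, 0, 0]
    - [0, 0, 0]
    - [0, 0, 0]
    - [0, 0, 0]
    - [0, 0, 0]
    - [0, 0, 0]
    - [0, 0, 0]
    - [0, 0, 0]
  angular:
    - [0, 0, 0]
    - [0, 0, 0]
    - [0, 0, 0]
    - [0, 0, 0]
    - [0, 0, 0]
    - [0, 0, 0]
    - [0, 0, 0]
    - [0, 0, 0]
  hand: [0.025, 0.03, 0.04, 0.05, 0.06, 0.07, 0.08, 0.08]
  squeeze: 20

```text
time: 24.3
tool_pos: [0.4871, 0.3281, 0.0632]
tcp_rot: [0.047, 3.136, 0.004]
wrist_force: [0.6, -0.1, -0.5]
width: 0.938
```

Call:
arm_command:
  slide:
    - [0, 0, 0]
    - [0, 0, -0.005]
    - [0, 0, -0.015]
    - [0, 0, -0.03]
    - [0, 0, -0.04]
    - [0, 0, -0.04]
    - [0, 0, -0.04]
    - [0, 0, -0.03]
  angular:
    - [0, 0, 0]
    - [0, 0, 0]
    - [0, 0, 0]
    - [0, 0, 0]
    - [0, 0, 0]
    - [0, 0, 0]
    - [0, 0, 0]
    - [0, 0, 0]
  hand: [0.08, 0.08, 0.08, 0.08, 0.08, 0.08, 0.08, 0.08]

```text
time: 25.1
tool_pos: [0.4827, 0.3255, 0.2698]
tcp_rot: [-0.047, -3.137, 0.005]
wrist_force: [-0.2, 0.6, -0.5]
width: 0.932
```

Call:
arm_command:
  slide:
    - [0, 0, -0.01]
    - [0, 0, 0]
    - [0, 0, 0]
    - [0, 0, 0]
    - [0, 0, 0]
    - [0, 0, 0]
    - [0, 0, 0]
    - [0, 0, 0]
  angular:
    - [0, 0, 0]
    - [0, 0, 0]
    - [0, 0, 0]
    - [0, 0, 0]
    - [0, 0, 0]
    - [0, 0, 0]
    - [0, 0, 0]
    - [0, 0, 0]
  hand: [0.08, 0.08, 0.08, 0.08, 0.08, 0.08, 0.08, 0.08]

```text
time: 25.9
tool_pos: [0.482, 0.3251, 0.28]
tcp_rot: [-0.047, -3.137, 0.005]
wrist_force: [0.5, -0.4, 0.1]
width: 0.938
```

```bash
python3 look.py 17 330 110 430 200 8 205 150 365 310 5; python3 - <<'E'
from h import *
import pickle
c=bot.get_calibration("wrist");im=bot.read_camera("wrist");cv2.imwrite("pics/wrist4.png",im[:,:,::-1]);pickle.dump(c,open("w4.pkl","wb"))
from rf import fit
fit(17)
E
```

```text
[0.48197172 0.32510393 0.27995882] [-0.04731745 -3.13694989  0.00521125] [ 0.45063085 -0.43033807  0.12226323] 0.9384825251516707 25.9
17 (np.int32(369), np.int32(182), np.int32(389), np.int32(202)) (np.int32(250), np.int32(183), np.int32(265), np.int32(198)) case xyz [-0.0342  0.0022  0.233 ] th 0.011 cost 10.58
```

View pics/side17c.png

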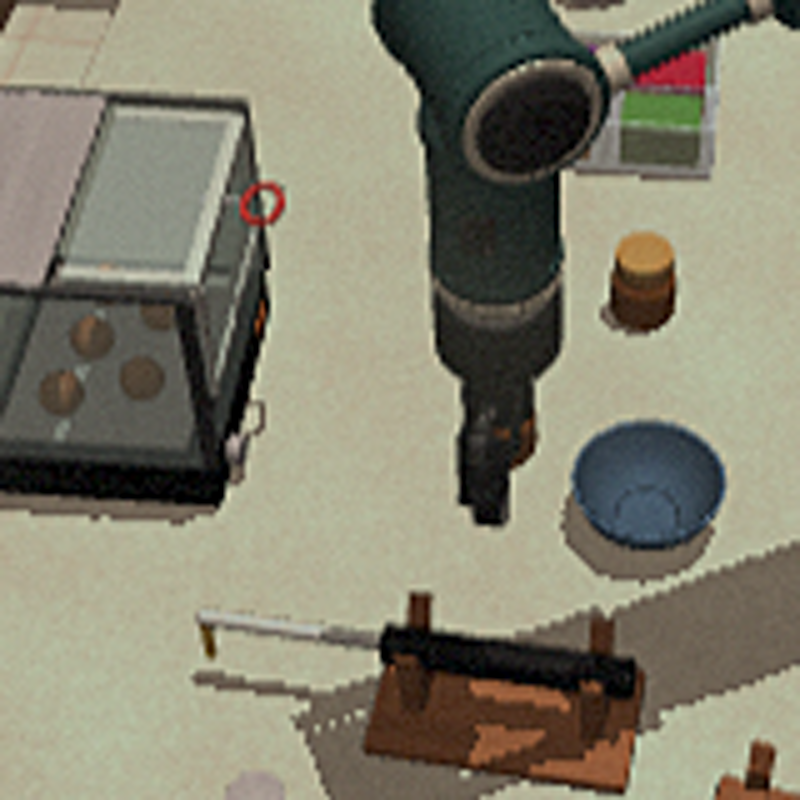

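View pics/wrist4.png

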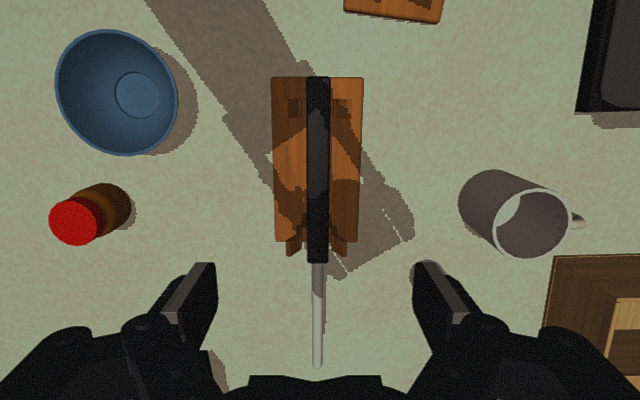

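View pics/scene17.png

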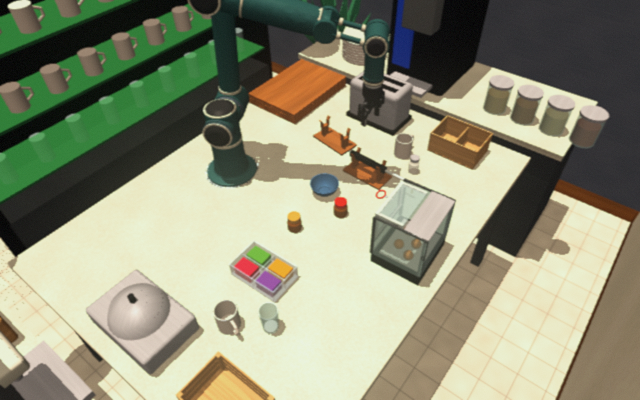

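The pole rests in both saddles. In the wrist view the handle runs from (317,77) to (318,262) and the base from (271,77) to (363,78). A numeric check before handing in.

```bash
python3 - <<'E'
from h import *
import pickle;c=pickle.load(open("w4.pkl","rb"))
h=[onz(c,u,.084) for u in [(317.5,77),(318,262)]]; m=(h[0]+h[1])/2
B=np.array([onz(c,u,.018) for u in [(271,77),(364,78),(359,243),(275,241)]]);b=B.mean(0)
print('handle',m,'yaw',np.arctan2(*(h[1]-h[0])[[1,0]]),'base',b,'yaw',np.arctan2(*(B[2]-B[1]+B[3]-B[0])[[1,0]]))
s=C['side'];g=lambda u,v:np.array([u/5-.4+205,v/5-.4+150])
print('tip',onz(s,g(209,656),.022),'corner',onz(s,g(200,617),.072))
print(bot.read_state()['time'])
E
```

```text
handle [0.48245466 0.32675585 0.084     ] yaw -0.024526932739888437 base [0.48427411 0.32642346 0.018     ] yaw -0.030473975763837948
tip [0.70594757 0.31627058 0.022     ] corner [0.70627106 0.31716649 0.072     ]
26.05
```

Handle middle is about 2 mm along and under 1 mm across from the holder's middle, with the direction within 0.01 rad. Everything fits, so I'm handing in.

```bash
python3 -c "
from workcell import bot
print(bot.finish_job())"
```

```text
the job is handed in; nothing more can be done
None
```

I took the pole from the right-hand holder, hooked the red eye, pulled the flap shut, unhooked and laid the pole back. I handed the job in at about 26 s; no verdict was reported.

**Last checks:**
- **Pole:** it lies released in both saddles, about 2 mm along and under 1 mm across from the holder's middle. Its direction is within 0.01 rad of the holder's, with the prong forward and down. I did not measure its height apart from the picture.
- **Flap:** the last eye fit gave 0.011 rad, but its error is high because it also picked up other pixels. The same fit just after unhooking was clean and gave 0.011 rad too.
- **Flap against the case:** the wrist view shows the flap's corner level with the post top, which fits about 0 rad and not 0.045.
- **Other things:** by eye in the last pictures, the rest looked undisturbed; I did not measure them.

**What disagreed or came close:**
- **Flap angle:** single-image estimates scattered from −0.07 to +0.06 rad. I have no direct reading of the catch; I infer that it holds because the eye stayed put when pulled again and after unhooking.
- **Force:** one pull ended with the wrist force sensor reading 17 N backward and 11 N downward, including the pole's weight. That makes the push on the eye about 19 to 20 N, at the 20 N limit. It was read only at the end of the call, so I cannot rule out a brief peak above the limit. I relaxed at once and the last pull used smaller steps.

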